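# Restock the kit rack behind the safety-catched cabinet door

## Task

Open the small bench cabinet: its door is held by a hidden safety catch, which has to be pressed down through the cut-out in the roof behind the door's top edge while the door is pulled; swing the door open wide, to about a right angle. On the rack inside the door a small and a large kit case stand tight together: part them and stand all the medium kit cases from the bench between them, upright on the rack floor in one row, so that the row runs by size. Then shut the door fully, so that the catch snaps up again, and do not disturb the mug, the bottle or the screwdriver.

Things in the scene. Friction and masses are not known exactly. Their poses are not given: they have to be found in the camera images.
- cabinet: grey metal bench cabinet, fixed, 346 wide x 180 deep x 160 mm high, white door in front. Origin: bench level, middle of the front opening; x points into it (away from the robot), y to its left, z up. Roof 6 mm thick, top at 160 mm, with a cut-out at the right front corner just behind the door (x 0 to 62, y -89 to -165 mm) through which the catch is reached from above. Side walls outside y = +-165 mm
- door (a joint): opening angle of the door in rad, 0 shut, growing as the free (right-hand) edge swings out towards the robot, 1.75 at its stop. It stays where it is left (friction 0.25 N m)
- hinge (a point): point on the door's vertical hinge axis (its left-hand, +y end), 150 mm above the bench, level with the door's top edge. Axes turn with the door (those of the cabinet when shut): y from the free edge to the hinge, x from outer to inner face. In them the panel is x -6 to +6 mm, y -3 to -325 mm, and 4 to 150 mm above the bench
- catch (a joint): travel of the catch in m: 0 up (locking), 0.018 fully down. Spring: 2 N to start, 5 N at 14 mm. The door comes free with the catch 10 mm or more down; keep it down until the door is 0.12 rad open; otherwise the door has 1 mm of play. When the door is pushed shut (about 5 N at its free edge) the catch rides under its strike by itself and springs up
- catch_tab (a point): centre of the top of the catch's black tab, on the inner side of the door (moves with door and catch): level, 40 (x, starting 2 mm behind the inner door face) by 34 mm (y); when up 136 mm above the bench, 24 mm below the roof's top, 14 mm below the door's top. Axes as hinge; 288 mm from the hinge axis. With the door shut a steel strike hangs from the roof 29 mm to its +x side
- rack (a point): centre of the floor of the steel rack on the door's inner face, 62 mm above the bench. Axes as hinge (turning with the door); the row runs along y. Inside 235 mm long (y +-117) and 80 mm deep (x -41 to +41); rail on the +x side 22 mm high, end walls 36 mm, door panel on the -x side 88 mm high. Open above once the door is open; the roof covers it when shut
- small_mid (a point): a grey hard-plastic kit case with two steel clips and a black fin handle: body 64 (along its x) x 40 (along its y) x 40 mm tall, and on its middle the fin, 40 (x) x 10 (y) x 30 mm tall, so 70 mm overall, 0.16 kg give or take 25%; the shortest, at the start on the rack, 1 mm from the large one. Point: its centre, half-way up the overall height (35 mm above its underside); z up
- large_mid (a point): a grey hard-plastic kit case with two steel clips and a black fin handle: body 64 (along its x) x 40 (along its y) x 56 mm tall, and on its middle the fin, 40 (x) x 10 (y) x 30 mm tall, so 86 mm overall, 0.16 kg give or take 25%; the tallest, at the start on the rack, 1 mm from the small one. Point: its centre, half-way up the overall height (43 mm above its underside); z up
- kit1_mid (a point): a grey hard-plastic kit case with two steel clips and a black fin handle: body 64 (along its x) x 40 (along its y) x 48 mm tall, and on its middle the fin, 40 (x) x 10 (y) x 30 mm tall, so 78 mm overall, 0.16 kg give or take 25%; a medium case, at the start on the bench (or absent: None). Point: its centre, half-way up the overall height (39 mm above its underside); z up
- kit2_mid (a point): a grey hard-plastic kit case with two steel clips and a black fin handle: body 64 (along its x) x 40 (along its y) x 48 mm tall, and on its middle the fin, 40 (x) x 10 (y) x 30 mm tall, so 78 mm overall, 0.16 kg give or take 25%; a medium case, at the start on the bench (or absent: None). Point: its centre, half-way up the overall height (39 mm above its underside); z up
- kit3_mid (a point): a grey hard-plastic kit case with two steel clips and a black fin handle: body 64 (along its x) x 40 (along its y) x 48 mm tall, and on its middle the fin, 40 (x) x 10 (y) x 30 mm tall, so 78 mm overall, 0.16 kg give or take 25%; a medium case, at the start on the bench (or absent: None). Point: its centre, half-way up the overall height (39 mm above its underside); z up
- mug: white mug, 76 mm across, 90 mm tall, standing on the bench; origin under its middle; bystander
- bottle: small red bottle, 40 mm across, 100 mm tall; origin under its middle; bystander
- driver: screwdriver lying on the bench, about 200 mm long; bystander
Things that resemble listed ones, but are neither listed nor needed, are in the scene too. Leave any orange or red look-alike of the part that bears kit3_mid alone.

How it is judged:
By the outcome, as a careful person would: the job done as asked, in the order asked, and still so for the second after the job is handed in, with the robot touching nothing.
Of kit1, kit2, kit3 only 2 to 3 are there at a start; the rules pass over those that are not, and their reading is None.
At some moment in a run one of kit1, kit2, kit3 may be knocked a few centimetres aside while the robot is not near it.
It also fails if it takes over 210 s, if anything falls off the work surface, if the arm or the gripper's body presses on something with over 40 N, if the wrist force passes 120 N, or if a joint passes its speed limit or range.

## Robot

A 6-joint arm with a two-finger parallel gripper is mounted at the origin on the work surface. World frame = base frame: x ahead of the robot, y to its left, z up, the work surface at z = 0. Lengths are in m, angles in degrees, forces in N, time in s.
With the tool pointing down it reaches from about 0.35 to 0.875 m from the base axis. Payload 4.2 kg.
Tool frame: the origin (TCP) lies between the finger pads; the fingertips stand 8 mm ahead of it and the grasp point (between the pads) lies 11 mm behind it; x points along the fingers, y is the direction in which the jaws open and shut, and the axes are right-handed (so a half turn about x gives the same grasp; the last joint's range is limited). The gripper opens to 87 mm and grips with 3 to 60 N. Pads are 19 mm wide; open, the fingers measure 117 mm over their backs; the gripper's body (75 mm by 190 mm) begins 51 mm behind the grasp point.
Start: joints at [-57.032, 22.042, 0.453, 0, -68.411, -14.817], TCP at [0.195, -0.594, 0.231] pointing down, gripper open.
Joint ranges: [-179.83, 179.83], [-69.29, 118.12], [-61.27, 80.66], [-181.25, 117.63], [-171.15, -9.14], [-177.46, 177.46]. Speed limits (degrees/s): [159.86, 159.86, 180, 180, 180, 180].

## Interface

Orientations are given as a 3x3 rotation matrix whose columns are the frame's x, y, z axes.
In Python, from station import r gives the robot as it stands. The module is installed in compiled form; this text tells all that it offers.
- The arm moves only by the tool move_arm, never from a script. Its argument "increments" is one flat list of numbers, 7 for each row, row after row: the turn, a rotation vector about the tool's x, y, z in degrees, then the shift along the tool's x, y, z in m, then the finger opening in m, from 0 to 0.087. A call has 1 to 12 rows; each row is the pose to reach, as a shift and turn from the pose commanded when the call began, along the tool's axes at that moment; what a row does not reach only later rows make up. A row lasts 1/12 s, in which the tool goes at most 41.7 mm and 7.16 degrees, less where a joint would pass 70% of its speed; a pose out of reach is approached as far as the arm can. A call with a gripper value outside its range is refused whole. The fingers move at their own pace and stop on an object; the grip force is fixed at half the most. Time passes only in rows, so rows that repeat a pose let the fingers close. It gives the time, the measured TCP pose, the force and the opening at its end, in the units of the state.
- r.sense(): the state, without advancing time (a new reading comes with each control period).
- r.capture(name): name is "side" or "top" or "wrist"; returns the picture (384x512x3 uint8, red, green, blue); there is no depth.
- r.calibration(name): a dict with "fx", "fy", "cx", "cy" (pixels), "D" ([k1, k2, p1, p2, k3] as OpenCV has them; the pictures are not rectified), "rvec" (rotation vector, rad) and "tvec" (3), from world to camera coordinates, as OpenCV has them; the wrist camera has in their place "tool_from_camera" (4x4, takes a point from camera to tool coordinates, whose origin is the TCP and whose axes are the tool frame's). Camera axes: x right, y down, z forward; pixel columns grow to the right and rows downward; lengths in m; the calibration is good to about 2 mm. A picture is of the moment at which its call begins: read the wrist's pose just before it. calibration takes no time and is no camera call.
- r.finish_job(): hands the job in, once; it reports no verdict.
The state is a dict: "time_s": time; "joints": joint angles; "joint_velocities": joint speeds; "effort": joint torques, N m; "tcp_pos": TCP position; "ee_rot": TCP orientation; "wrist_force": force on the tool from outside, world axes, zero at the start; "moment": the same for the moment, N m; "gripper_width": opening from 0.0 (shut) to 1.0 (fully open).
Only numpy, scipy, OpenCV 4.12 (cv2) and the standard library are available. Lean on these libraries where they do the work, as an engineer would, in place of code of your own. Each camera call takes 0.05 s, during which the arm holds its last target.

## Working session

There is one attempt and no reset: what is moved stays moved. The work goes in short steps, Python scripts to look and compute and a tool call to move; the robot and the scene stay as the last step left them, time stands still between calls to the robot, and variables do not carry over. Pictures are saved under pics/ and viewed, and the job is handed in when it is done.

Besides the shell and the picture viewer there is one more tool, called after "Emit:" in YAML: its name, and indented under it one key for each argument. move_arm: Moves the arm, as the interface text tells. Its arguments: {"type":"object","properties":{"increments":{"type":"array","items":{"type":"number"}}},"required":["increments"]}

```bash
mkdir -p pics; cat > h.py <<'E'
import numpy as np, cv2
from station import r
def save(n,img,crop=None,s=1):
    if crop: x0,y0,x1,y1=crop; img=img[y0:y1,x0:x1]
    if s!=1: img=cv2.resize(img,None,fx=s,fy=s,interpolation=cv2.INTER_CUBIC)
    cv2.imwrite('pics/'+n+'.png',cv2.cvtColor(img,cv2.COLOR_RGB2BGR))
def cam(name,st=None):
    c=r.calibration(name); K=np.array([[c['fx'],0,c['cx']],[0,c['fy'],c['cy']],[0,0,1.]]);D=np.array(c['D'],float)
    if name=='wrist':
        st=st or r.sense()
        T=np.eye(4);T[:3,:3]=np.array(st['ee_rot']);T[:3,3]=st['tcp_pos']
        W=T@np.array(c['tool_from_camera']); R=W[:3,:3].T; t=-R@W[:3,3]
    else:
        R=cv2.Rodrigues(np.array(c['rvec'],float))[0]; t=np.array(c['tvec'],float).ravel()
    return K,D,R,t
def ray(C,px):
    K,D,R,t=C
    u=cv2.undistortPoints(np.array(px,float).reshape(-1,1,2),K,D).reshape(-1,2)
    d=np.c_[u,np.ones(len(u))]@R
    return -R.T@t, d/np.linalg.norm(d,axis=1)[:,None]
def onz(C,px,z):
    o,d=ray(C,px); return o+d*((z-o[2])/d[:,2])[:,None]
def proj(C,P):
    K,D,R,t=C
    return cv2.projectPoints(np.array(P,float).reshape(-1,1,3),cv2.Rodrigues(R)[0],t,K,D)[0].reshape(-1,2)
def tri(C1,p1,C2,p2):
    o1,d1=ray(C1,p1);o2,d2=ray(C2,p2);d1=d1[0];d2=d2[0]
    A=np.c_[d1,-d2];s=np.linalg.lstsq(A,o2-o1,rcond=None)[0]
    a=o1+s[0]*d1;b=o2+s[1]*d2;return (a+b)/2,np.linalg.norm(a-b)
E
python3 - <<'E'
from h import *
for n in ('side','top','wrist'):
    im=r.capture(n); cv2.imwrite('pics/raw_%s.png'%n,im[...,::-1]); save(n+'0',im,s=1.5)
    K,D,R,t=cam(n); print(n,K[0,0],(-R.T@t).round(3),R[2].round(3),D)
s=r.sense();print({k:np.round(v,3).tolist() for k,v in s.items()})
E
```

```text
side 419.18504422430516 [-0.018  0.839  0.805] [ 0.419 -0.746 -0.518] [-0.05545087  0.          0.          0.          0.        ]
top 356.1027639399225 [ 0.431 -0.137  1.09 ] [ 0.128 -0.002 -0.992] [0.02585207 0.         0.         0.         0.        ]
wrist 308.14349663378704 [ 0.115 -0.619  0.385] [ 0.284  0.094 -0.954] [-0.08030415  0.          0.          0.          0.        ]
{'time_s': 0.15, 'joints': [-57.034, 22.084, 0.399, -0.022, -68.412, -14.816], 'joint_velocities': [0.051, -0.139, 0.306, 0.069, -0.025, 0.032], 'effort': [0.0, -39.105, 18.759, 4.222, 0.012, -0.0], 'tcp_pos': [0.195, -0.593, 0.23], 'ee_rot': [[-0.001, -0.311, 0.95], [0.002, 0.95, 0.311], [-1.0, 0.002, -0.0]], 'wrist_force': [0.391, -0.341, 0.221], 'moment': [-0.018, -0.053, -0.024], 'gripper_width': 1.0}
```

View pics/side0.png

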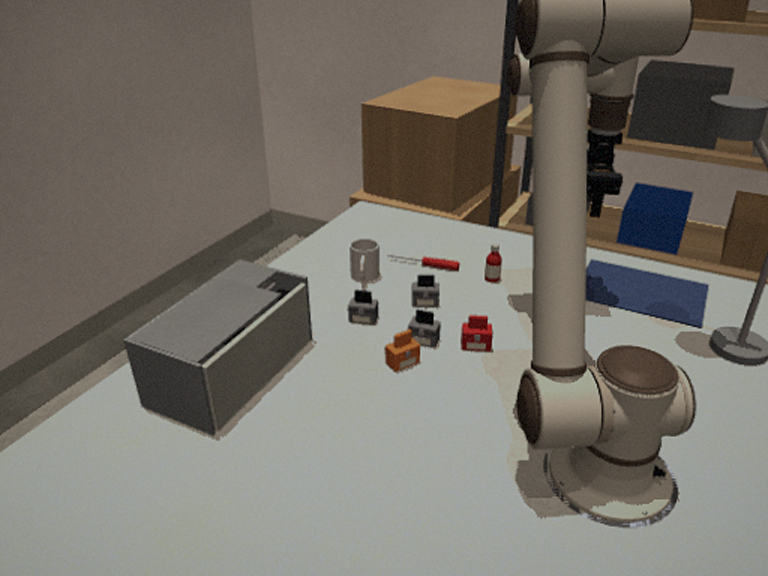

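View pics/top0.png

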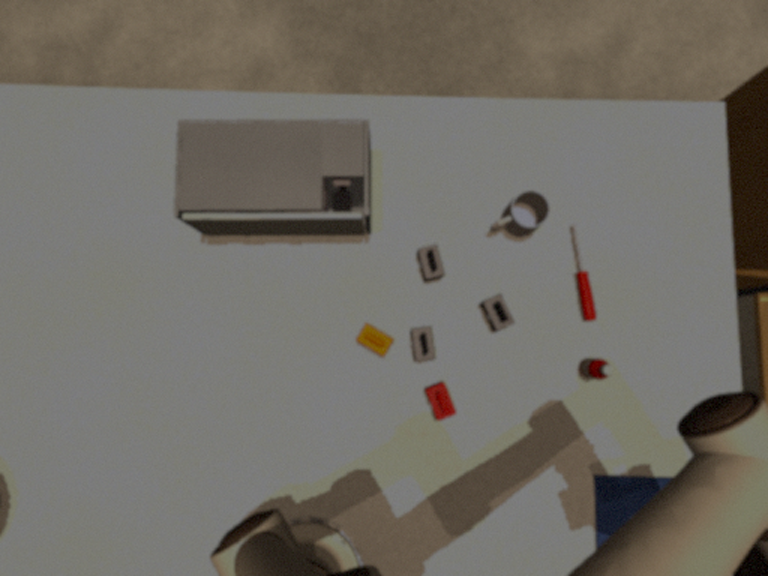

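View pics/wrist0.png

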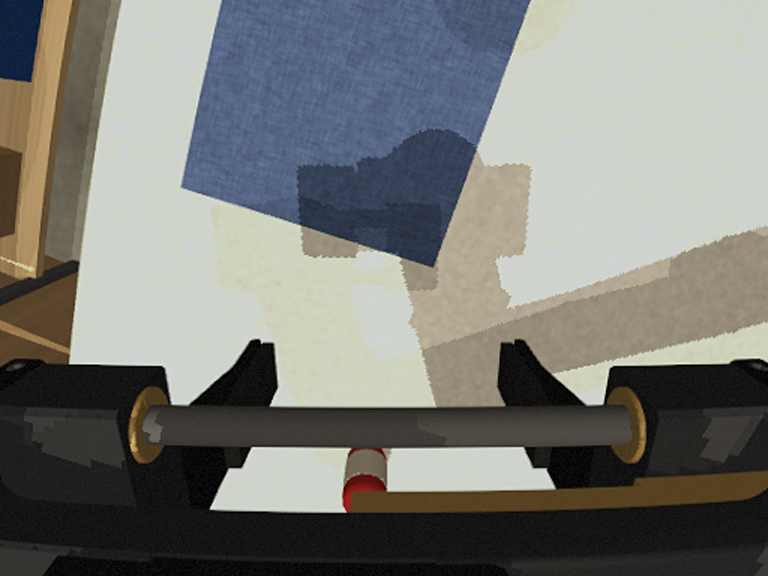

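The side and top views show three grey kit cases with dark fins, at top ≈ (430,262), (496,312) and (423,343) in 1.5× pixels. The orange (375,339) and red (440,400) cases are look-alikes to leave alone. I'll enlarge to confirm this and to measure the cabinet.

```bash
python3 - <<'E'
from h import *
t=cv2.imread('pics/raw_top.png')[...,::-1]; s=cv2.imread('pics/raw_side.png')[...,::-1]
save('t1',t,(110,70,260,170),5); save('t2',t,(230,110,370,290),3.3); save('s1',s,(70,160,330,300),3)
E
```

```text
(no output)
```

View pics/t1.png

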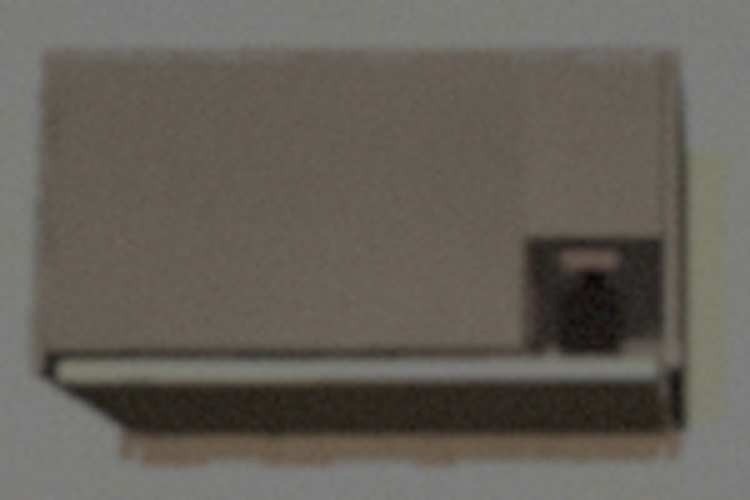

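View pics/t2.png

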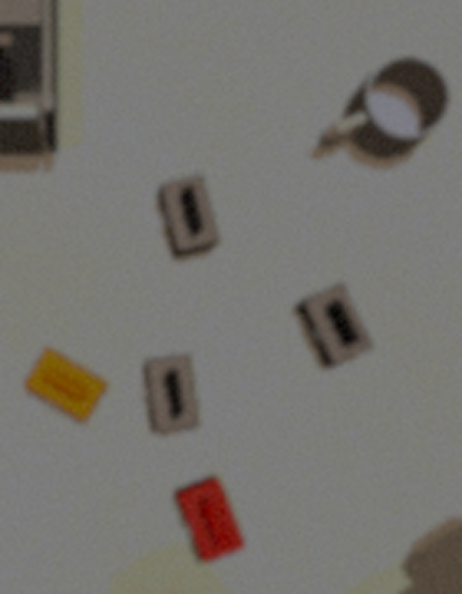

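View pics/s1.png

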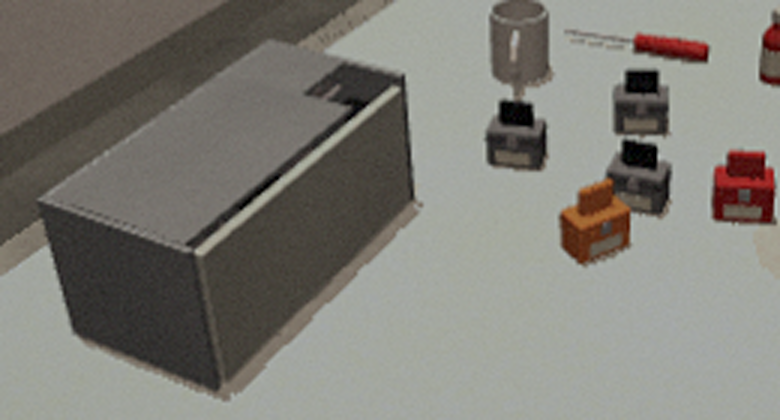

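```bash
cat >> h.py <<'E'
def t1px(p): return np.array(p,float)/5+[109.6+.0,69.6]
E
python3 - <<'E'
from h import *
C=cam('top')
P={'roofBL':((45,52),.16),'roofBR':((681,52),.16),'roofFL':((38,374),.16),'roofFR':((684,362),.16),'cutBL':((527,240),.16),'cutBR':((662,238),.16),
'doorFL':((58,382),.15),'doorFR':((666,380),.15),'doorBL':((58,358),.15),'doorBR':((655,360),.15),
'tabL':((566,345),.136),'tabR':((622,345),.136),'botL':((125,430),.004),'botR':((663,430),.004),'strike':((590,258),.155)}
for k,(p,z) in P.items(): print(k,onz(C,t1px(p),z)[0].round(4))
t=cv2.imread('pics/raw_top.png'); g=t
hsv=cv2.cvtColor(t,cv2.COLOR_BGR2HSV)
# fins: dark blobs
roi=np.zeros(t.shape[:2],np.uint8);roi[150:245,260:350]=1
gray=cv2.cvtColor(t,cv2.COLOR_BGR2GRAY)
m=((gray<35)&(roi>0)).astype(np.uint8)
n,l,st,ce=cv2.connectedComponentsWithStats(m)
for i in range(1,n):
    if st[i,4]>15: 
        ys,xs=np.where(l==i);print(ce[i],st[i],cv2.minAreaRect(np.c_[xs,ys].astype(np.float32)))
print(np.percentile(gray[150:245,260:350],[1,5,10,50]))
E
```

```text
roofBL [0.8326 0.2457 0.16  ]
roofBR [ 0.8422 -0.0994  0.16  ]
roofFL [0.6539 0.2372 0.16  ]
roofFR [ 0.669  -0.1056  0.16  ]
cutBL [ 0.7342 -0.0193  0.16  ]
cutBR [ 0.7371 -0.092   0.16  ]
doorFL [0.6522 0.2303 0.15  ]
doorFR [ 0.6614 -0.0958  0.15  ]
doorBL [0.6654 0.2312 0.15  ]
doorBR [ 0.6723 -0.0896  0.15  ]
tabL [ 0.6831 -0.0398  0.136 ]
tabR [ 0.6839 -0.0705  0.136 ]
botL [0.6572 0.2441 0.004 ]
botR [ 0.6653 -0.0884  0.004 ]
strike [ 0.7267 -0.0531  0.155 ]
[287.1875 173.3125] [285 168   5  12  32] ((287.26470947265625, 173.55882263183594), (11.399173736572266, 2.6678919792175293), 75.96376037597656)
[333.15909091 207.72727273] [330 202   8  12  44] ((333.1000061035156, 207.70001220703125), (12.074767112731934, 3.130495071411133), 63.43495178222656)
[282.2 228.6] [281 223   4  12  25] ((282.1756591796875, 228.55404663085938), (11.014732360839844, 2.1371870040893555), 80.53767395019531)
[ 31.  69.  89. 123.]
```

Emit:
move_arm:
  increments: [-37, 0, 0, 0, 0.19, 0.34, 0.087, -73.5, 0, 0, 0, 0.19, 0.34, 0.087, -73.5, 0, 0, 0, 0.19, 0.34, 0.087, -73.5, 0, 0, 0, 0.19, 0.34, 0.087, -73.5, 0, 0, 0, 0.19, 0.34, 0.087, -73.5, 0, 0, 0, 0.19, 0.34, 0.087, -73.5, 0, 0, 0, 0.19, 0.34, 0.087, -73.5, 0, 0, 0, 0.19, 0.34, 0.087, -73.5, 0, 0, 0, 0.19, 0.34, 0.087, -73.5, 0, 0, 0, 0.19, 0.34, 0.087, -73.5, 0, 0, 0, 0.19, 0.34, 0.087, -73.5, 0, 0, 0, 0.19, 0.34, 0.087]

```text
time_s: 1.15
tcp_pos: [0.4593, -0.3061, 0.2302]
ee_rot: [[-0.001, -0.999, -0.032], [0.0, -0.032, 0.999], [-1.0, 0.001, 0.0]]
wrist_force: [-0.3, -0.2, -0.2]
gripper_width: 0.995
```

Emit:
move_arm:
  increments: [0, 0, 0, 0, -0.244, 0.244, 0.087, 0, 0, 0, 0, -0.244, 0.244, 0.087, 0, 0, 0, 0, -0.244, 0.244, 0.087, 0, 0, 0, 0, -0.244, 0.244, 0.087, 0, 0, 0, 0, -0.244, 0.244, 0.087, 0, 0, 0, 0, -0.244, 0.244, 0.087, 0, 0, 0, 0, -0.244, 0.244, 0.087, 0, 0, 0, 0, -0.244, 0.244, 0.087, 0, 0, 0, 0, -0.244, 0.244, 0.087, 0, 0, 0, 0, -0.244, 0.244, 0.087, 0, 0, 0, 0, -0.244, 0.244, 0.087]

```text
time_s: 2.07
tcp_pos: [0.6952, -0.0566, 0.2294]
ee_rot: [[-0.002, -1.0, -0.028], [-0.0, -0.028, 1.0], [-1.0, 0.002, -0.0]]
wrist_force: [-1.1, -1.1, 0.5]
gripper_width: 1.001
```

```bash
python3 - <<'E'
from h import *
s=r.sense(); im=r.capture('wrist'); cv2.imwrite('pics/raw_w1.png',im[...,::-1]); save('w1',im,s=1.5)
print(s['tcp_pos'],np.round(s['joints'],1))
hg=np.array([.659,.2338,.15]);a=np.deg2rad(1.6);X=np.array([np.cos(a),np.sin(a),0]);Y=np.array([-np.sin(a),np.cos(a),0])
f=lambda x,y,z: hg+X*x+Y*y+[0,0,z]
C=cam('wrist',s)
print(proj(C,[f(6,-325,0)*1 if 0 else f(.006,-.325,0),f(.028,-.288,-.014),f(.008,-.271,-.014),f(.048,-.271,-.014),f(.008,-.305,-.014)]))
E
```

```text
[ 0.69518515 -0.05664546  0.22943211] [  8.6  29.3  12.1  -0.  -72.9  -7. ]
[[285.19657778 160.78171722]
 [256.88964596 200.10718139]
 [279.88483885 218.56437912]
 [233.93267891 218.5905679 ]
 [280.75899716 180.87689737]]
```

View pics/w1.png

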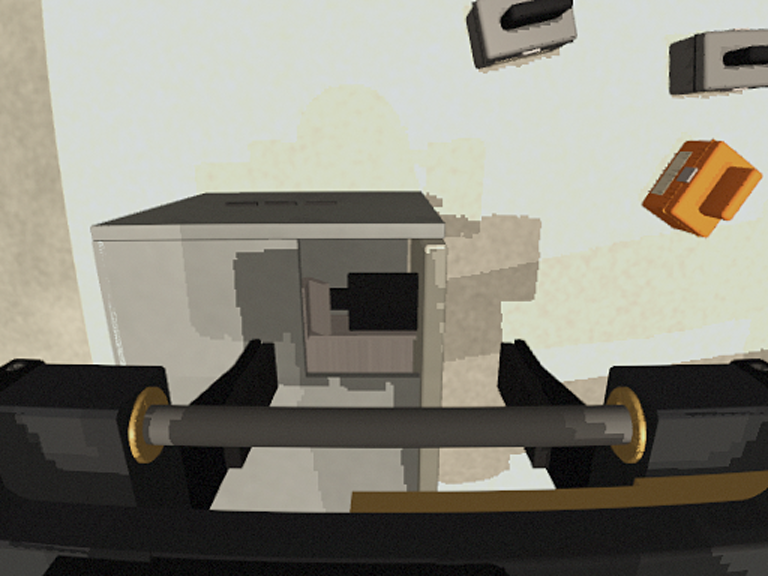

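The tab sits at (383,301) in 1.5× pixels, within 1.5 px of the prediction. Next I'll close the fingers and go down onto it.

Emit:
move_arm:
  increments: [0, 0, 0, 0, 0.002, 0.003, 0, 0, 0, 0, 0, 0.002, 0.003, 0, 0, 0, 0, 0, 0.002, 0.003, 0, 0, 0, 0, 0, 0.002, 0.003, 0, 0, 0, 0, 0, 0.002, 0.003, 0, 0, 0, 0, 0, 0.002, 0.003, 0, 0, 0, 0, 0, 0.002, 0.003, 0, 0, 0, 0, 0, 0.002, 0.003, 0, 0, 0, 0, 0, 0.002, 0.003, 0, 0, 0, 0, 0, 0.002, 0.003, 0, 0, 0, 0, 0, 0.002, 0.003, 0, 0, 0, 0, 0, 0.002, 0.003, 0]

```text
time_s: 3.12
tcp_pos: [0.6934, -0.0535, 0.2305]
ee_rot: [[-0.0, -1.0, -0.029], [0.0, -0.029, 1.0], [-1.0, 0.0, 0.0]]
wrist_force: [-0.3, -0.3, 0.1]
gripper_width: 0.173
```

Emit:
move_arm:
  increments: [0, 0, 0, 0.02, 0, 0, 0, 0, 0, 0, 0.04, 0, 0, 0, 0, 0, 0, 0.055, 0, 0, 0, 0, 0, 0, 0.065, 0, 0, 0, 0, 0, 0, 0.075, 0, 0, 0, 0, 0, 0, 0.081, 0, 0, 0, 0, 0, 0, 0.086, 0, 0, 0, 0, 0, 0, 0.089, 0, 0, 0, 0, 0, 0, 0.089, 0, 0, 0]

```text
time_s: 3.87
tcp_pos: [0.6935, -0.0536, 0.1419]
ee_rot: [[0.0, -1.0, -0.029], [-0.0, -0.029, 1.0], [-1.0, -0.0, -0.0]]
wrist_force: [-0.2, -0.3, 3.5]
gripper_width: 0.004
```

```bash
cat > door.py <<'E'
from h import *
hg=np.array([.659,.2338]);a0=np.deg2rad(1.6)
def ctr(th,rad=.288,over=0,ang=1.6,hx=.015,hz=.0095):
    # center of unrotated finger rect pushing inner face at door angle th
    d=6e-3+hx*abs(np.cos(th))+hz*abs(np.sin(th))-over
    b=a0-th;X=np.array([np.cos(b),np.sin(b)]);Y=np.array([-np.sin(b),np.cos(b)])
    return hg+X*d-Y*rad
E
python3 - <<'E'
from door import *
p0=np.array([.6935,-.0536]);ty=np.array([-1,-.029]);tz=np.array([-.029,1])
ths=[0,.02,.04,.07,.1,.14,.18,.22,.27,.32,.37,.42]+[.47,.53,.59,.65,.71,.77,.83,.89,.95,1.01,1.06,1.11]+[1.16,1.21,1.26,1.31,1.36,1.41,1.46,1.51,1.55,1.58]
for i,t in enumerate(ths):
    if i%12==0: base=p0 if i==0 else ctr(ths[i-1],over=.002); print('--')
    d=ctr(t,over=.002)-base; print(t,(d@ty).round(3),(d@tz).round(3))
E
```

```text
--
0 0.007 0.0
0.02 0.013 -0.0
0.04 0.019 -0.0
0.07 0.027 -0.0
0.1 0.035 -0.0
0.14 0.047 0.0
0.18 0.058 0.001
0.22 0.069 0.003
0.27 0.083 0.005
0.32 0.097 0.008
0.37 0.111 0.012
0.42 0.124 0.017
--
0.47 0.013 0.005
0.53 0.029 0.012
0.59 0.044 0.02
0.65 0.059 0.029
0.71 0.074 0.039
0.77 0.087 0.05
0.83 0.1 0.062
0.89 0.113 0.074
0.95 0.125 0.088
1.01 0.135 0.102
1.06 0.144 0.114
1.11 0.152 0.127
--
1.16 0.007 0.013
1.21 0.014 0.027
1.26 0.019 0.04
1.31 0.024 0.055
1.36 0.029 0.069
1.41 0.032 0.084
1.46 0.035 0.098
1.51 0.037 0.113
1.55 0.038 0.126
1.58 0.039 0.134
```

First the press, then the first part of the pull.

Emit:
move_arm:
  increments: [0, 0, 0, 0.004, 0, 0, 0, 0, 0, 0, 0.008, 0, 0, 0, 0, 0, 0, 0.012, 0, 0, 0, 0, 0, 0, 0.0125, 0, 0, 0, 0, 0, 0, 0.0125, 0, 0, 0]

```text
time_s: 4.28
tcp_pos: [0.694, -0.0536, 0.1297]
ee_rot: [[0.002, -1.0, -0.029], [-0.0, -0.029, 1.0], [-1.0, -0.002, -0.0]]
wrist_force: [-0.9, 0.9, 5.5]
gripper_width: 0.004
```

Emit:
move_arm:
  increments: [0, 0, 0, 0, 0.004, 0, 0, 0, 0, 0, 0, 0.008, 0, 0, 0, 0, 0, 0, 0.013, 0, 0, 0, 0, 0, 0, 0.019, 0, 0, 0, 0, 0, 0, 0.027, 0, 0, 0, 0, 0, 0, 0.035, 0, 0, 0, 0, 0, 0, 0.047, 0, 0, 0, 0, 0, 0, 0.058, 0.001, 0, 0, 0, 0, 0, 0.069, 0.003, 0, 0, 0, 0, 0, 0.083, 0.005, 0]

```text
time_s: 5.12
tcp_pos: [0.6097, -0.0504, 0.1292]
ee_rot: [[0.001, -1.0, -0.029], [0.001, -0.029, 1.0], [-1.0, -0.001, 0.001]]
wrist_force: [1.5, 1.4, 5.0]
gripper_width: 0.002
```

```bash
python3 - <<'E'
from h import *
im=r.capture('side'); save('s2',im,(70,130,330,300),3)
E
```

```text
(no output)
```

View pics/s2.png

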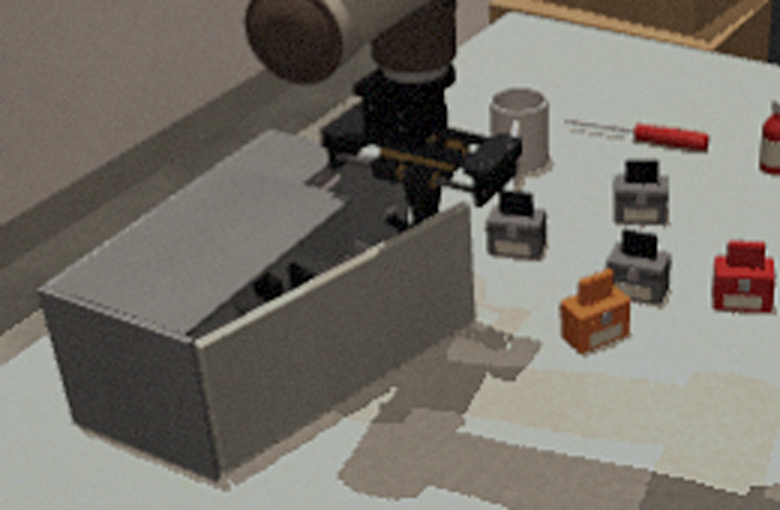

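```bash
python3 - <<'E'
from h import *
C=cam('top'); hg=np.array([.659,.2338])
t=cv2.imread('pics/raw_top.png')
for n,p,z in [('orange',(250,226),.06),('red',(293.5,267),.06),('k_a',(287.2,173.4),.078),('k_b',(333.1,207.7),.078),('k_c',(282.2,228.5),.078),('mug handle',(327,156),.05),('mug',(350,141),.09)]:
    P=onz(C,p,z)[0]; print(n,P.round(3),np.linalg.norm(P[:2]-hg).round(3))
E
```

```text
orange [ 0.448 -0.119  0.06 ] 0.411
red [ 0.335 -0.245  0.06 ] 0.578
k_a [ 0.6   -0.223  0.078] 0.46
k_b [ 0.504 -0.354  0.078] 0.608
k_c [ 0.442 -0.21   0.078] 0.494
mug handle [ 0.66  -0.343  0.05 ] 0.577
mug [ 0.697 -0.401  0.09 ] 0.636
```

Emit:
move_arm:
  increments: [0, 0, 0, 0, 0.014, 0.003, 0, 0, 0, 0, 0, 0.028, 0.007, 0, 0, 0, 0, 0, 0.041, 0.012, 0, 0, 0, 0, 0, 0.054, 0.017, 0, 0, 0, 0, 0, 0.07, 0.024, 0, 0, 0, 0, 0, 0.085, 0.032, 0, 0, 0, 0, 0, 0.1, 0.041, 0, 0, 0, 0, 0, 0.115, 0.051, 0, 0, 0, 0, 0, 0.128, 0.062, 0, 0, 0, 0, 0, 0.141, 0.074, 0, 0, 0, 0, 0, 0.154, 0.086, 0, 0, 0, 0, 0, 0.166, 0.1, 0]

```text
time_s: 6.17
tcp_pos: [0.4402, 0.0447, 0.1291]
ee_rot: [[0.0, -1.0, -0.028], [0.001, -0.028, 1.0], [-1.0, -0.0, 0.001]]
wrist_force: [2.5, 0.6, 5.3]
gripper_width: 0.003
```

Emit:
move_arm:
  increments: [0, 0, 0, 0, 0.01, 0.014, 0, 0, 0, 0, 0, 0.019, 0.026, 0, 0, 0, 0, 0, 0.027, 0.039, 0, 0, 0, 0, 0, 0.034, 0.052, 0, 0, 0, 0, 0, 0.041, 0.066, 0, 0, 0, 0, 0, 0.046, 0.079, 0, 0, 0, 0, 0, 0.051, 0.094, 0, 0, 0, 0, 0, 0.056, 0.108, 0, 0, 0, 0, 0, 0.059, 0.123, 0, 0, 0, 0, 0, 0.062, 0.137, 0, 0, 0, 0, 0, 0.064, 0.152, 0, 0, 0, 0, 0, 0.066, 0.168, 0]

```text
time_s: 7.17
tcp_pos: [0.3692, 0.2098, 0.1287]
ee_rot: [[-0.002, -1.0, -0.029], [-0.001, -0.029, 1.0], [-1.0, 0.002, -0.001]]
wrist_force: [2.3, 0.0, 5.0]
gripper_width: 0.006
```

Emit:
move_arm:
  increments: [0, 0, 0, 0, 0, 0.006, 0, 0, 0, 0, 0, 0, 0.006, 0, 0, 0, 0, -0.02, 0, -0.004, 0, 0, 0, 0, -0.05, 0, -0.01, 0, 0, 0, 0, -0.09, 0, -0.03, 0, 0, 0, 0, -0.13, 0, -0.07, 0, 0, 0, 0, -0.15, -0.04, -0.11, 0, 0, 0, 0, -0.15, -0.08, -0.13, 0.03, 0, 0, 0, -0.15, -0.12, -0.13, 0.03, 0, 0, 0, -0.15, -0.12, -0.13, 0.03]

```text
time_s: 8.0
tcp_pos: [0.4951, 0.082, 0.2783]
ee_rot: [[-0.002, -1.0, -0.027], [0.001, -0.027, 1.0], [-1.0, 0.002, 0.001]]
wrist_force: [1.1, -0.8, -0.3]
gripper_width: 0.149
```

```bash
python3 - <<'E'
from h import *
s=r.sense(); print(s['tcp_pos'],np.round(s['joints'],1))
np.save('w2_pose.npy',np.r_[s['tcp_pos'],np.ravel(s['ee_rot'])])
for n in ('wrist','side','top'):
    im=r.capture(n); cv2.imwrite('pics/raw2_%s.png'%n,im[...,::-1]); save('b_'+n,im,s=1.5)
E
```

```text
[0.49509027 0.08203926 0.27827215] [ 27.9   8.1 -11.7  -0.1 -70.3 -26.4]
```

View pics/b_wrist.png

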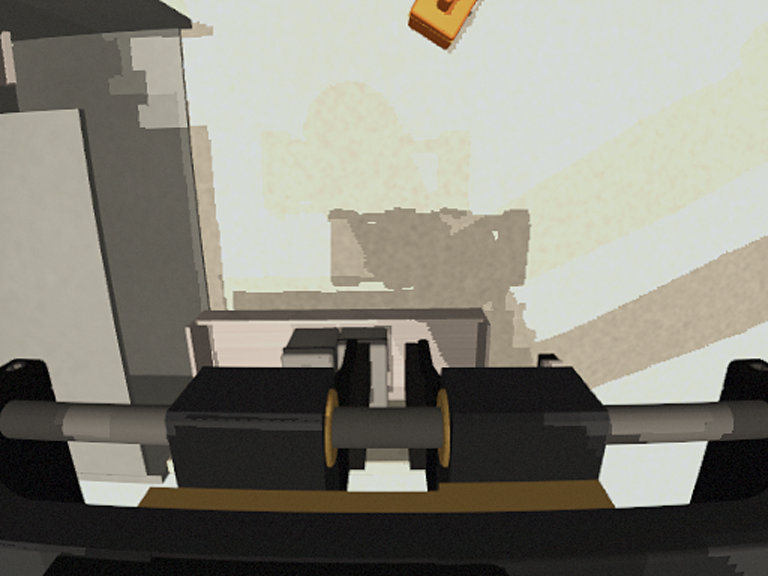

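View pics/b_top.png

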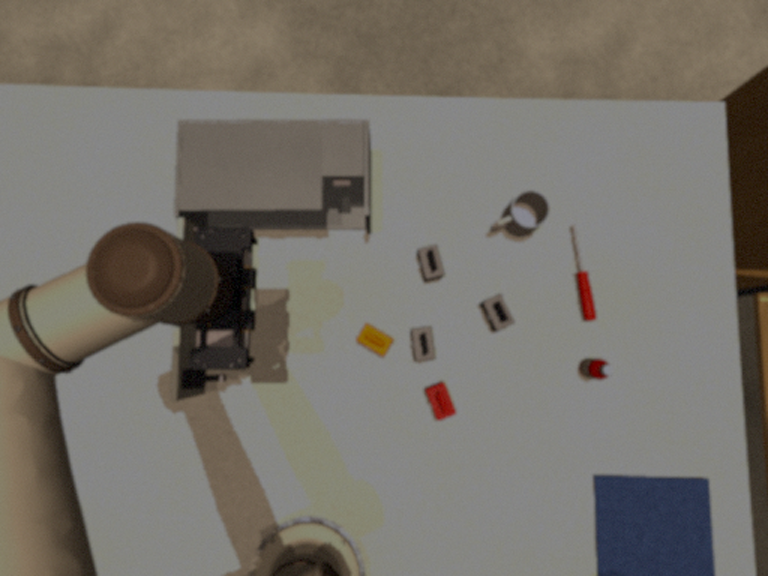

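View pics/b_side.png

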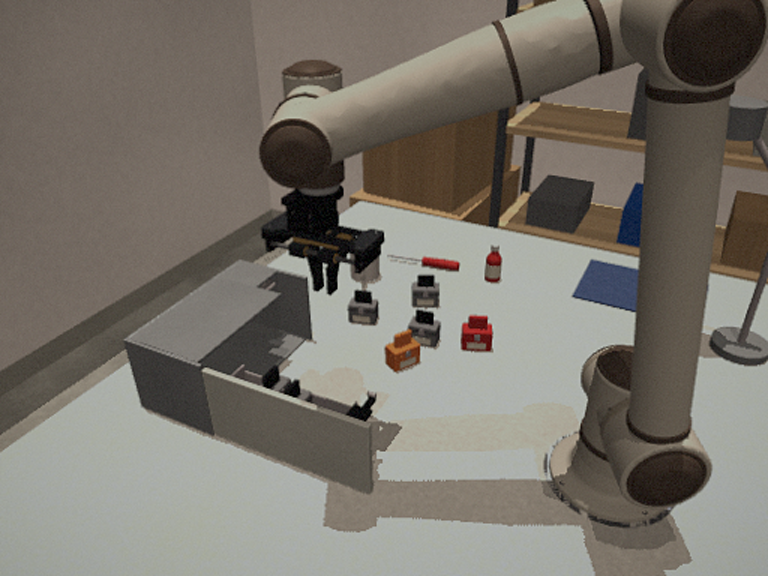

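Emit:
move_arm:
  increments: [0, 0, 0, -0.03, 0, 0.03, 0.03, 0, 0, 0, -0.06, 0, 0.06, 0.03, 0, 0, 0, -0.08, 0, 0.09, 0.03, 0, 0, 0, -0.08, 0, 0.12, 0.03, 0, 0, 0, -0.08, 0, 0.12, 0.03, 0, 0, 0, -0.08, 0, 0.12, 0.03, 0, 0, 0, -0.08, 0, 0.12, 0.03, 0, 0, 0, -0.08, 0, 0.12, 0.03]

```text
time_s: 8.82
tcp_pos: [0.4898, 0.2029, 0.3583]
ee_rot: [[-0.002, -1.0, -0.029], [-0.001, -0.029, 1.0], [-1.0, 0.002, -0.001]]
wrist_force: [0.6, -0.3, 0.5]
gripper_width: 0.345
```

```bash
python3 - <<'E'
from h import *
s=r.sense(); print(s['tcp_pos'],np.round(s['joints'],1))
np.save('w3_pose.npy',np.r_[s['tcp_pos'],np.ravel(s['ee_rot'])])
im=r.capture('wrist'); cv2.imwrite('pics/raw3_wrist.png',im[...,::-1]); save('w3',im,s=1.5)
save('s3',cv2.imread('pics/raw2_side.png')[...,::-1],(120,220,270,330),5)
E
```

```text
[0.48980846 0.20290779 0.35825213] [ 40.    9.1   0.7  -0.  -81.7 -38.4]
```

View pics/w3.png

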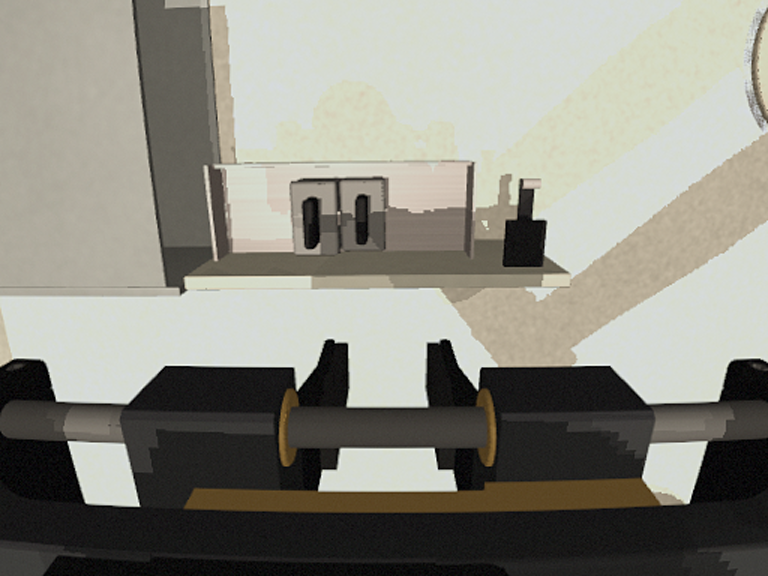

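View pics/s3.png

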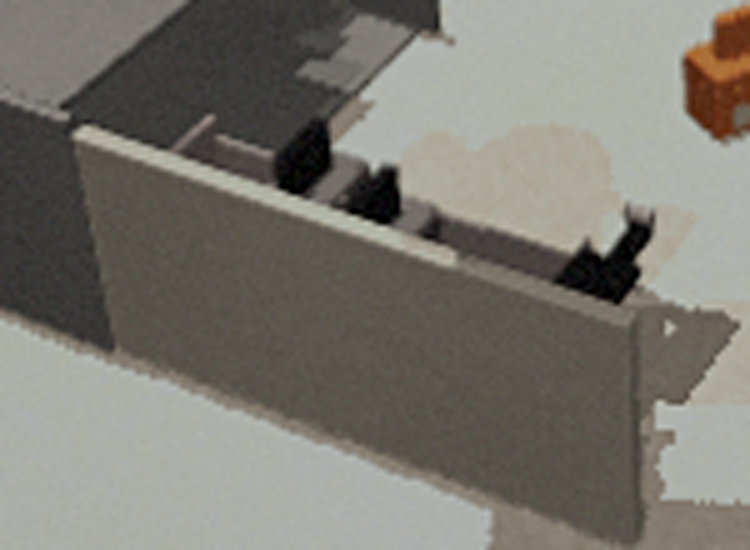

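```bash
cat >> h.py <<'E'
def camp(f):
    v=np.load(f); return cam('wrist',{'tcp_pos':v[:3],'ee_rot':v[3:].reshape(3,3)})
E
python3 - <<'E'
from h import *
im=cv2.imread('pics/raw3_wrist.png'); save('w3c',im[...,::-1],(110,90,390,200),2.85)
E
```

```text
(no output)
```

View pics/w3c.png

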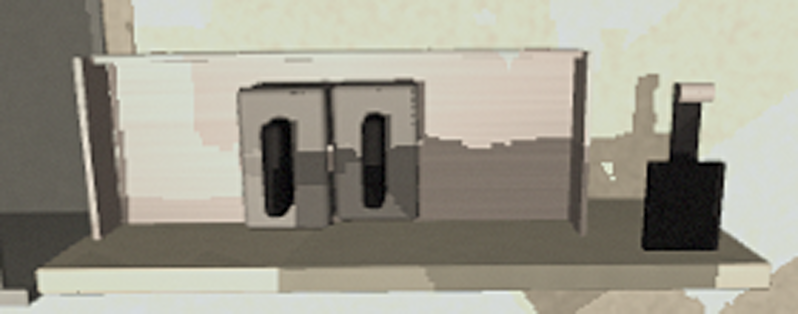

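```bash
python3 - <<'E'
from h import *
C=camp('w3_pose.npy')
q=lambda p:np.array(p,float)/2.85+[109.8,89.8]
P={'doorOutH':((37,293),.15),'doorOutF':((768,291),.15),'doorInH':((40,269),.15),'doorInF':((766,262),.15),
'LwallRailTop':((86,60),.098),'LwallDoorTop':((101,237),.098),'RwallRailTop':((575,55),.098),'RwallDoorTop':((578,232),.098),
'floorLD':((121,225),.062),'floorRD':((572,221),.062),'railL':((95,59),.084),'railR':((574,51),.084),
'finL':((274.5,166),.148),'finS':((373.5,160),.132),'Lbody_bl':((247,227),.118),'Lbody_tl':((238,90),.118),'Lbody_br':((328,224),.118),'Lbody_tr':((325,88),.118),
'Sbody_tr':((422,83),.102),'Sbody_br':((417,217),.102),'Sbody_tl':((333,88),.102),'Sbody_bl':((333,220),.102),'tabTL':((648,162),.136),'tabTR':((723,163),.136),'tabBL':((642,250),.136),'tabBR':((719,249),.136)}
for k,(p,z) in P.items(): print(k,onz(C,q(p),z)[0].round(4))
E
```

```text
doorOutH [0.6575 0.2404 0.15  ]
doorOutF [0.3358 0.2305 0.15  ]
doorInH [0.655  0.2293 0.15  ]
doorInF [0.3386 0.2173 0.15  ]
LwallRailTop [0.647  0.1427 0.098 ]
LwallDoorTop [0.6459 0.2276 0.098 ]
RwallRailTop [0.42  0.135 0.098]
RwallDoorTop [0.4122 0.2187 0.098 ]
floorLD [0.6479 0.23   0.062 ]
floorRD [0.409  0.2214 0.062 ]
railL [0.6478 0.1429 0.084 ]
railR [0.4182 0.1336 0.084 ]
finL [0.5512 0.1822 0.148 ]
finS [0.5105 0.1811 0.132 ]
Lbody_bl [0.5694 0.216  0.118 ]
Lbody_tl [0.5718 0.1536 0.118 ]
Lbody_br [0.5318 0.2135 0.118 ]
Lbody_tr [0.5331 0.1519 0.118 ]
Sbody_tr [0.4902 0.1497 0.102 ]
Sbody_br [0.4908 0.2127 0.102 ]
Sbody_tl [0.5311 0.153  0.102 ]
Sbody_bl [0.531  0.2153 0.102 ]
tabTL [0.3914 0.1777 0.136 ]
tabTR [0.3582 0.177  0.136 ]
tabBL [0.3901 0.2172 0.136 ]
tabBR [0.3552 0.2156 0.136 ]
```

Left to right in the w3 crop, the taller case is on the hinge side (fin at (275,166)) and the small one on the free side (373,160). So the row will run large, medium, medium, medium, small from the hinge outwards. I'll move the large case toward the hinge first.

Emit:
move_arm:
  increments: [0, 0, 0, 0.02, -0.03, -0.01, 0.026, 0, 0, 0, 0.05, -0.061, -0.021, 0.026, 0, 0, 0, 0.08, -0.061, -0.021, 0.026, 0, 0, 0, 0.11, -0.061, -0.021, 0.026, 0, 0, 0, 0.14, -0.061, -0.021, 0.026, 0, 0, 0, 0.165, -0.061, -0.021, 0.026, 0, 0, 0, 0.18, -0.061, -0.021, 0.026, 0, 0, 0, 0.18, -0.061, -0.021, 0.026, 0, 0, 0, 0.18, -0.061, -0.021, 0.026]

```text
time_s: 9.62
tcp_pos: [0.5523, 0.1835, 0.1787]
ee_rot: [[-0.001, -1.0, -0.028], [-0.001, -0.028, 1.0], [-1.0, 0.001, -0.001]]
wrist_force: [0.5, -0.7, 0.3]
gripper_width: 0.298
```

```bash
python3 - <<'E'
from h import *
s=r.sense(); print(s['tcp_pos'],s['gripper_width'],np.array(s['ee_rot']).round(4).tolist())
im=r.capture('wrist'); save('w4',im,(128,170,384,300),3)
E
```

```text
[0.55230311 0.18346403 0.17866568] 0.29791326825745923 [[-0.0014, -0.9996, -0.028], [-0.0014, -0.028, 0.9996], [-1.0, 0.0014, -0.0014]]
```

View pics/w4.png

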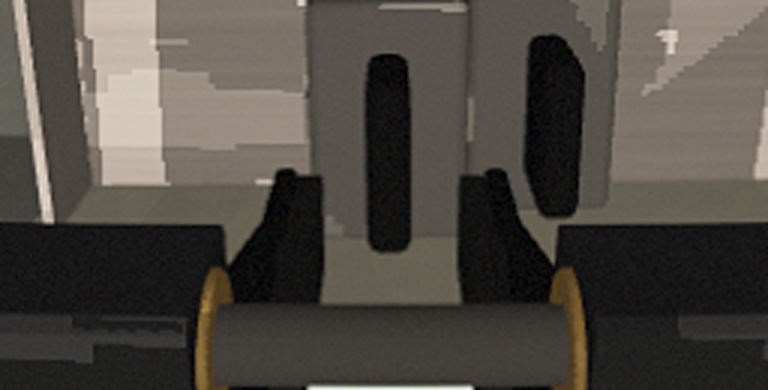

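Emit:
move_arm:
  increments: [0, 0, 0, 0.02, 0, 0, 0.026, 0, 0, 0, 0.035, 0, 0, 0.026, 0, 0, 0, 0.044, 0, 0, 0.026, 0, 0, 0, 0.044, 0, 0, 0.026, 0, 0, 0, 0.044, 0, 0, 0.0, 0, 0, 0, 0.044, 0, 0, 0.0, 0, 0, 0, 0.044, 0, 0, 0.0, 0, 0, 0, 0.044, 0, 0, 0.0, 0, 0, 0, 0.044, 0, 0, 0.0, 0, 0, 0, 0.044, 0, 0, 0.0]

```text
time_s: 10.5
tcp_pos: [0.5531, 0.1849, 0.1363]
ee_rot: [[0.002, -1.0, -0.029], [0.001, -0.029, 1.0], [-1.0, -0.002, 0.001]]
wrist_force: [-0.6, 0.1, 4.4]
gripper_width: 0.117
```

Emit:
move_arm:
  increments: [0, 0, 0, -0.004, 0, 0, 0.0, 0, 0, 0, -0.006, -0.005, 0, 0.0, 0, 0, 0, -0.006, -0.02, 0, 0.0, 0, 0, 0, -0.006, -0.035, 0, 0.0, 0, 0, 0, -0.006, -0.05, 0, 0.0, 0, 0, 0, -0.006, -0.062, 0, 0.0, 0, 0, 0, -0.006, -0.069, 0, 0.0, 0, 0, 0, -0.006, -0.069, 0, 0.0, 0, 0, 0, -0.003, -0.069, 0, 0.0, 0, 0, 0, 0.0, -0.069, 0, 0.0, 0, 0, 0, 0.0, -0.069, 0, 0.0]

```text
time_s: 11.42
tcp_pos: [0.6211, 0.1863, 0.1363]
ee_rot: [[0.001, -1.0, -0.03], [-0.0, -0.03, 1.0], [-1.0, -0.001, -0.001]]
wrist_force: [0.5, -0.7, 3.6]
gripper_width: 0.113
```

Emit:
move_arm:
  increments: [0, 0, 0, 0.0, 0, 0, 0.026, 0, 0, 0, 0.0, 0, 0, 0.026, 0, 0, 0, 0.0, 0, 0, 0.026, 0, 0, 0, -0.01, 0, 0, 0.026, 0, 0, 0, -0.025, 0, 0, 0.026, 0, 0, 0, -0.045, 0, 0, 0.026, 0, 0, 0, -0.05, 0.03, 0, 0.026, 0, 0, 0, -0.05, 0.06, 0, 0.026, 0, 0, 0, -0.05, 0.09, 0, 0.026, 0, 0, 0, -0.05, 0.1105, 0, 0.026, 0, 0, 0, -0.045, 0.1105, 0, 0.026, 0, 0, 0, -0.045, 0.1105, 0, 0.026]

```text
time_s: 12.42
tcp_pos: [0.5102, 0.1833, 0.1806]
ee_rot: [[0.0, -1.0, -0.03], [0.0, -0.03, 1.0], [-1.0, -0.0, 0.0]]
wrist_force: [0.5, 0.1, 1.1]
gripper_width: 0.295
```

```bash
python3 - <<'E'
from h import *
s=r.sense(); print(s['tcp_pos'],s['gripper_width'])
im=r.capture('wrist'); save('w5',im,(128,130,384,300),3)
E
```

```text
[0.510245   0.18333373 0.1805976 ] 0.2949430924467158
```

View pics/w5.png

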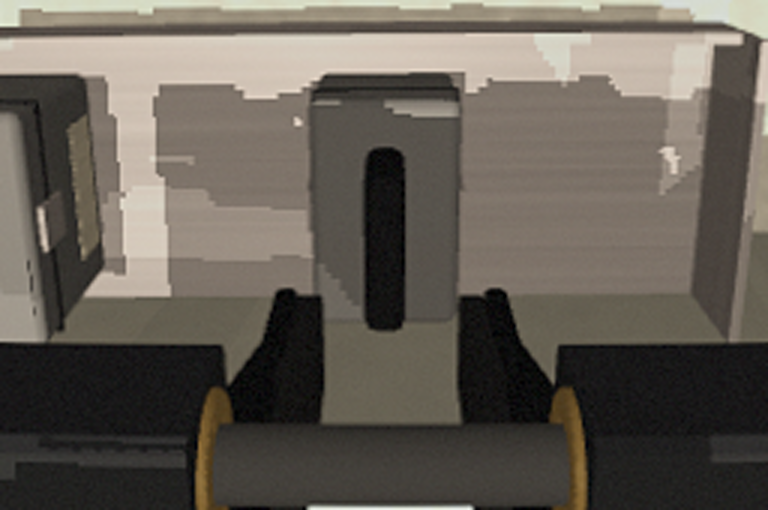

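Emit:
move_arm:
  increments: [0, 0, 0, 0.02, -0.001, 0, 0.026, 0, 0, 0, 0.04, -0.001, 0, 0.026, 0, 0, 0, 0.052, -0.001, 0, 0.026, 0, 0, 0, 0.058, -0.001, 0, 0.026, 0, 0, 0, 0.058, -0.001, 0, 0.0, 0, 0, 0, 0.058, -0.001, 0, 0.0, 0, 0, 0, 0.058, -0.001, 0, 0.0, 0, 0, 0, 0.058, -0.001, 0, 0.0, 0, 0, 0, 0.058, -0.001, 0, 0.0, 0, 0, 0, 0.058, -0.001, 0, 0.0]

```text
time_s: 13.3
tcp_pos: [0.5124, 0.1836, 0.1228]
ee_rot: [[0.001, -1.0, -0.029], [0.001, -0.029, 1.0], [-1.0, -0.002, 0.001]]
wrist_force: [-0.3, 0.2, 0.5]
gripper_width: 0.112
```

Emit:
move_arm:
  increments: [0, 0, 0, -0.004, 0, 0, 0.0, 0, 0, 0, -0.006, 0.005, 0, 0.0, 0, 0, 0, -0.006, 0.02, 0, 0.0, 0, 0, 0, -0.006, 0.035, 0, 0.0, 0, 0, 0, -0.006, 0.05, 0, 0.0, 0, 0, 0, -0.006, 0.065, 0, 0.0, 0, 0, 0, -0.006, 0.074, 0, 0.0, 0, 0, 0, -0.006, 0.074, 0, 0.0, 0, 0, 0, -0.003, 0.074, 0, 0.0, 0, 0, 0, 0.0, 0.074, 0, 0.0, 0, 0, 0, 0.0, 0.074, 0, 0.0]

```text
time_s: 14.22
tcp_pos: [0.4389, 0.1814, 0.1226]
ee_rot: [[0.001, -1.0, -0.029], [-0.0, -0.029, 1.0], [-1.0, -0.001, -0.0]]
wrist_force: [-2.3, -0.6, 5.4]
gripper_width: 0.114
```

Emit:
move_arm:
  increments: [0, 0, 0, 0.0, 0, 0, 0.026, 0, 0, 0, 0.0, 0, 0, 0.026, 0, 0, 0, 0.0, 0, 0, 0.026, 0, 0, 0, -0.01, 0, 0, 0.026, 0, 0, 0, -0.03, 0, 0, 0.026, 0, 0, 0, -0.06, 0, 0, 0.026, 0, 0, 0, -0.09, 0, 0, 0.026, 0, 0, 0, -0.12, 0, -0.02, 0.026, 0, 0, 0, -0.15, 0, -0.05, 0.026, 0, 0, 0, -0.15, 0, -0.09, 0.026, 0, 0, 0, -0.15, 0, -0.13, 0.026, 0, 0, 0, -0.15, 0, -0.17, 0.026]

```text
time_s: 15.22
tcp_pos: [0.443, 0.0099, 0.2728]
ee_rot: [[0.002, -1.0, -0.03], [0.001, -0.03, 1.0], [-1.0, -0.002, 0.001]]
wrist_force: [0.2, -0.5, 0.4]
gripper_width: 0.295
```

```bash
python3 - <<'E'
from h import *
s=r.sense(); print(s['tcp_pos'],s['gripper_width'],np.round(s['joints'],1))
for n in ('side','top'):
    im=r.capture(n); cv2.imwrite('pics/raw5_%s.png'%n,im[...,::-1])
    if n=='side': save('s5',im,(70,160,330,330),3)
    else: save('t5',im,s=1.5)
E
```

```text
[0.44302707 0.00994056 0.27280947] 0.2953111094516647 [ 22.4   2.  -19.4  -0.  -68.5 -20.7]
```

View pics/s5.png

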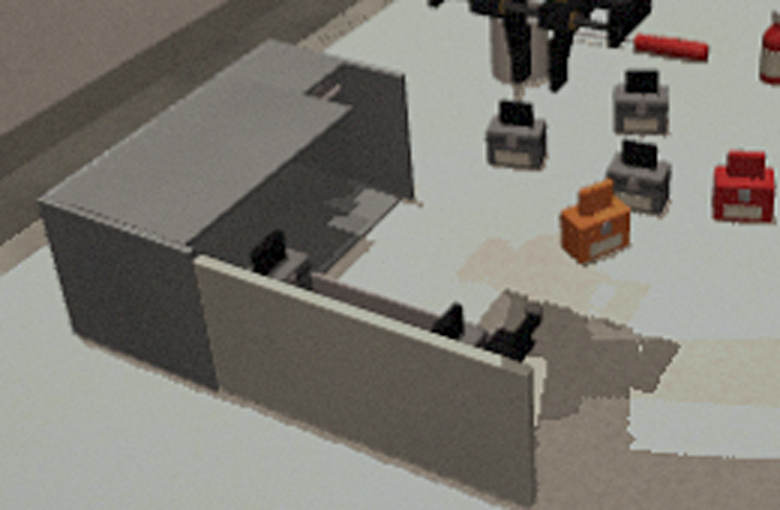

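View pics/t5.png

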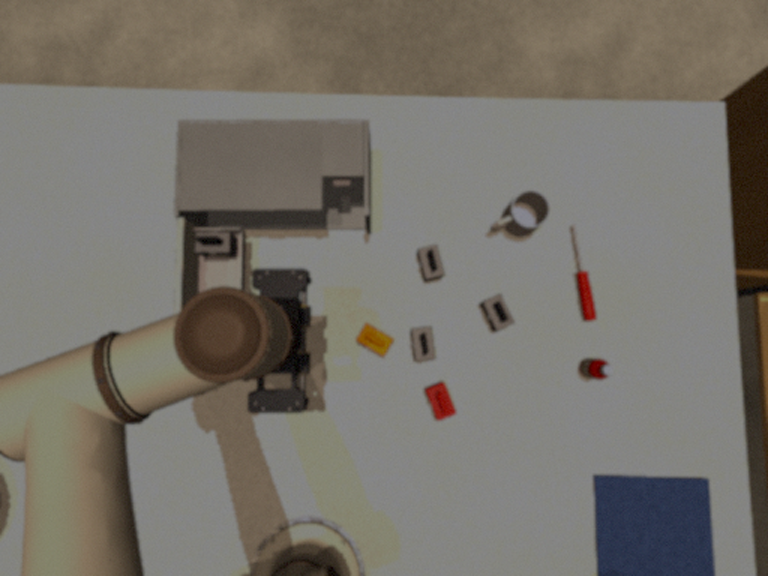

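Emit:
move_arm:
  increments: [80, 0, 0, 0.023, -0.18, -0.234, 0.026, 80, 0, 0, 0.023, -0.18, -0.234, 0.026, 80, 0, 0, 0.023, -0.18, -0.234, 0.026, 80, 0, 0, 0.023, -0.18, -0.234, 0.026, 80, 0, 0, 0.023, -0.18, -0.234, 0.026, 80, 0, 0, 0.023, -0.18, -0.234, 0.026, 80, 0, 0, 0.023, -0.18, -0.234, 0.026, 80, 0, 0, 0.023, -0.18, -0.234, 0.026, 80, 0, 0, 0.023, -0.18, -0.234, 0.026, 80, 0, 0, 0.023, -0.18, -0.234, 0.026, 80, 0, 0, 0.023, -0.18, -0.234, 0.026, 80, 0, 0, 0.023, -0.18, -0.234, 0.026]

```text
time_s: 16.32
tcp_pos: [0.63, -0.2172, 0.2481]
ee_rot: [[-0.001, -0.199, 0.98], [0.0, 0.98, 0.199], [-1.0, 0.0, -0.001]]
wrist_force: [0.1, -0.8, 0.2]
gripper_width: 0.3
```

```bash
cat > kit.py <<'E'
from h import *
import sys
def look(tag,tz=.078):
    s=r.sense(); im=r.capture('wrist'); C=cam('wrist',s)
    g=cv2.cvtColor(im,cv2.COLOR_RGB2GRAY); m=(g<42).astype(np.uint8); m[238:]=0
    n,l,st,ce=cv2.connectedComponentsWithStats(m)
    R=np.array(s['ee_rot']);p=np.array(s['tcp_pos']);print(p.round(4),'yaw',np.rad2deg(np.arctan2(R[1,1],R[0,1])).round(2),'w',round(s['gripper_width'],3))
    for i in range(1,n):
        if st[i,4]>120:
            ys,xs=np.where(l==i); rc=cv2.minAreaRect(np.c_[xs,ys].astype(np.float32)); print('blob',ce[i].round(1),st[i].tolist(),np.round(rc[0],1),np.round(rc[1],1),round(rc[2],1))
            bx=cv2.boxPoints(rc); W=onz(C,bx,tz); e=[W[1]-W[0],W[2]-W[1]]; e=max(e,key=np.linalg.norm)
            print('  yaw long',np.rad2deg(np.arctan2(e[1],e[0])).round(1),'ctr at tz',W.mean(0).round(4))
    save(tag,im,s=1.5)
if __name__=='__main__': look(sys.argv[1])
E
python3 kit.py k1
```

```text
[ 0.63   -0.2172  0.2481] yaw 101.48 w 0.3
blob [299.4   9.6] [294, 0, 13, 19, 154] [299.8   9. ] [11.  18.8] 4.4
  yaw long -172.0 ctr at tz [ 0.4605 -0.2102  0.078 ]
blob [25.6 49.8] [21, 10, 10, 81, 187] [25.6 49.9] [80.4  3. ] 85.0
  yaw long 8.5 ctr at tz [ 0.5465 -0.4795  0.078 ]
blob [147.   32.5] [133, 11, 27, 43, 505] [146.4  32. ] [46.4 15. ] 72.1
  yaw long 27.0 ctr at tz [ 0.5095 -0.3531  0.078 ]
blob [255.5 150.1] [250, 131, 12, 39, 332] [255.5 150. ] [38.4  8.9] 85.4
  yaw long 16.1 ctr at tz [ 0.6038 -0.2247  0.078 ]
blob [226.1 232.7] [218, 227, 17, 11, 157] [226. 232.] [10. 16.] 90.0
  yaw long 101.6 ctr at tz [ 0.7038 -0.2395  0.078 ]
blob [289.8 232.7] [282, 227, 17, 11, 155] [290. 232.] [10. 16.] 90.0
  yaw long 101.4 ctr at tz [ 0.689 -0.167  0.078]
```

View pics/k1.png

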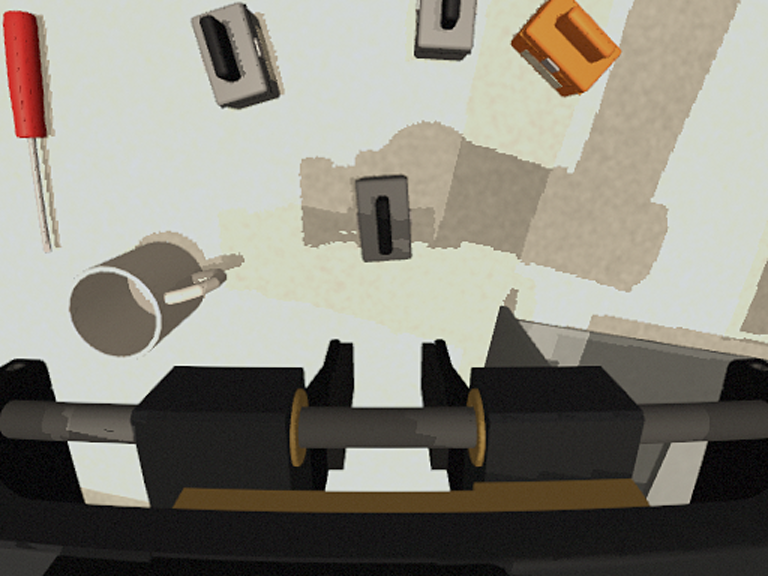

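Kit A is at (383,225), alone, grey and of medium height. Its fin centre is about (0.6035, -0.2245) and its yaw about 16°. I'll grasp it.

Emit:
move_arm:
  increments: [-4.4, 0, 0, 0.03, -0.002, -0.0275, 0.03, -4.4, 0, 0, 0.06, -0.002, -0.0275, 0.03, -4.4, 0, 0, 0.09, -0.002, -0.0275, 0.03, -4.4, 0, 0, 0.12, -0.002, -0.0275, 0.03, -4.4, 0, 0, 0.145, -0.002, -0.0275, 0.03, -4.4, 0, 0, 0.165, -0.002, -0.0275, 0.03, -4.4, 0, 0, 0.177, -0.002, -0.0275, 0.03, -4.4, 0, 0, 0.182, -0.002, -0.0275, 0.03, -4.4, 0, 0, 0.182, -0.002, -0.0275, 0.03]

```text
time_s: 17.12
tcp_pos: [0.6029, -0.2248, 0.0661]
ee_rot: [[-0.002, -0.278, 0.961], [0.0, 0.961, 0.278], [-1.0, 0.001, -0.002]]
wrist_force: [0.1, -0.2, 0.6]
gripper_width: 0.347
```

Emit:
move_arm:
  increments: [0, 0, 0, 0, 0, 0, 0, 0, 0, 0, 0, 0, 0, 0, 0, 0, 0, 0, 0, 0, 0, 0, 0, 0, 0, 0, 0, 0, 0, 0, 0, 0, 0, 0, 0, 0, 0, 0, 0, 0, 0, 0, 0, 0, 0, 0, 0, 0, 0, 0, 0, 0, -0.02, 0, 0, 0, 0, 0, 0, -0.05, 0, 0, 0, 0, 0, 0, -0.09, 0, 0, 0, 0, 0, 0, -0.13, 0, 0, 0, 0, 0, 0, -0.17, 0, 0, 0]

```text
time_s: 18.12
tcp_pos: [0.6022, -0.2247, 0.2377]
ee_rot: [[-0.002, -0.276, 0.961], [0.001, 0.961, 0.276], [-1.0, 0.001, -0.002]]
wrist_force: [0.2, 0.6, -1.3]
gripper_width: 0.106
```

```bash
python3 kit.py k1b
```

```text
[ 0.6022 -0.2247  0.2377] yaw 106.04 w 0.106
blob [314.3  28.5] [307, 4, 18, 47, 338] [315.   27.1] [12.6 47.5] 9.9
  yaw long -172.6 ctr at tz [ 0.4464 -0.213   0.078 ]
blob [29.2 53.5] [27, 12, 5, 84, 187] [29.  53.5] [83.  3.] 89.3
  yaw long 8.1 ctr at tz [ 0.5418 -0.4807  0.078 ]
blob [156.7  51.8] [144, 30, 24, 44, 466] [155.4  51.2] [45.5 15.6] 77.2
  yaw long 26.0 ctr at tz [ 0.5084 -0.3536  0.078 ]
blob [258.2 182.7] [227, 182, 63, 6, 133] [258.  184.5] [ 5. 62.] 90.0
  yaw long 106.0 ctr at tz [ 0.6092 -0.222   0.078 ]
blob [258.  227.5] [233, 210, 51, 28, 800] [258.  223.5] [27. 50.] 90.0
  yaw long 106.0 ctr at tz [ 0.6527 -0.2095  0.078 ]
```

View pics/k1b.png

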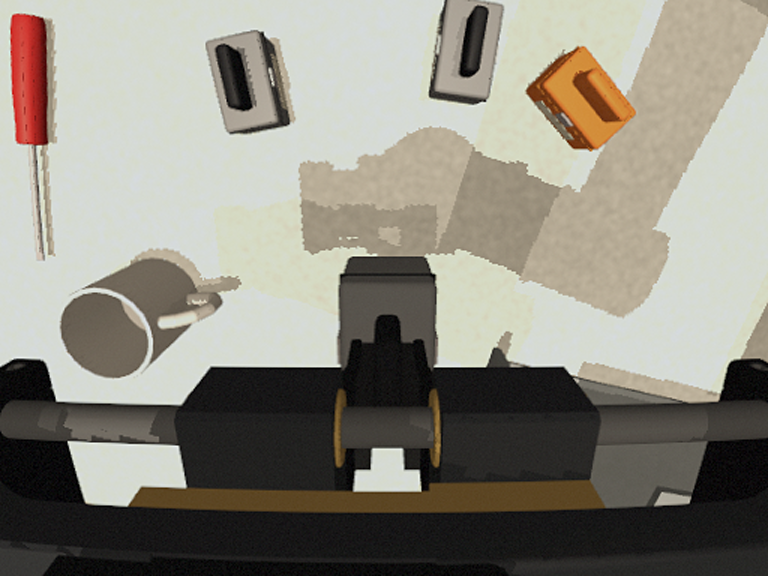

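Emit:
move_arm:
  increments: [-76, 0, 0, -0.01, 0.402, 0.087, 0, -76, 0, 0, -0.01, 0.402, 0.087, 0, -76, 0, 0, -0.01, 0.402, 0.087, 0, -76, 0, 0, -0.01, 0.402, 0.087, 0, -76, 0, 0, -0.01, 0.402, 0.087, 0, -76, 0, 0, -0.01, 0.402, 0.087, 0, -76, 0, 0, -0.01, 0.402, 0.087, 0, -76, 0, 0, -0.01, 0.402, 0.087, 0, -76, 0, 0, -0.01, 0.402, 0.087, 0, -76, 0, 0, -0.01, 0.402, 0.087, 0, -76, 0, 0, -0.01, 0.402, 0.087, 0, -76, 0, 0, -0.01, 0.402, 0.087, 0]

```text
time_s: 19.17
tcp_pos: [0.5746, 0.1875, 0.2456]
ee_rot: [[-0.002, -0.999, -0.04], [-0.001, -0.04, 0.999], [-1.0, 0.002, -0.001]]
wrist_force: [-0.3, -0.2, -0.5]
gripper_width: 0.11
```

```bash
python3 kit.py k1c | head -1
```

```text
[0.5746 0.1875 0.2456] yaw -177.69 w 0.11
```

View pics/k1c.png

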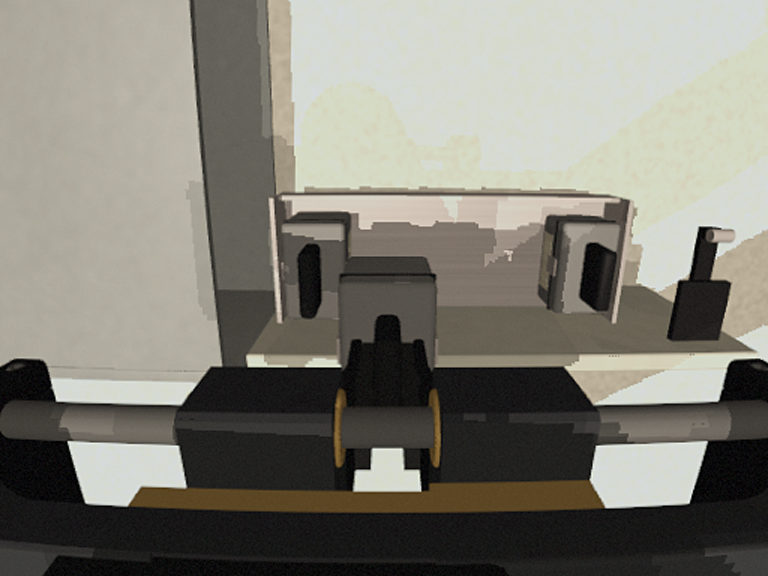

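```bash
python3 - <<'E'
from h import *
C=cam('wrist')
for n,p,z in [('LbodyR_far',(348,222),.118),('LbodyL_far',(283,222),.118),('LbodyL_near',(281,316),.118),('SbodyL_far',(566,222),.102),('SbodyR_far',(617,221),.102),('SbodyL_near',(563,311),.102),('wallL',(283,196),.098),('wallR',(622,200),.098),('doorinH',(248,354),.15),('doorinF',(755,349),.15),('wallRnear',(616,318),.098),('wallLnear',(284,318),.098)]:
    print(n,onz(C,np.array(p)/1.5,z)[0].round(4))
print(r.sense()['tcp_pos'])
E
```

```text
LbodyR_far [0.599  0.1511 0.118 ]
LbodyL_far [0.6392 0.1524 0.118 ]
LbodyL_near [0.6424 0.2146 0.118 ]
SbodyL_far [0.457  0.1483 0.102 ]
SbodyR_far [0.4223 0.146  0.102 ]
SbodyL_near [0.4499 0.2104 0.102 ]
wallL [0.6431 0.1387 0.098 ]
wallR [0.4192 0.1324 0.098 ]
doorinH [0.656  0.2274 0.15  ]
doorinF [0.3393 0.2153 0.15  ]
wallRnear [0.4082 0.216  0.098 ]
wallLnear [0.6449 0.2238 0.098 ]
[0.57477325 0.18610439 0.24583415]
```

Emit:
move_arm:
  increments: [0.2, 0, 0, 0.025, 0.001, -0.001, 0, 0.2, 0, 0, 0.05, 0.001, -0.001, 0, 0.2, 0, 0, 0.07, 0.001, -0.001, 0, 0.2, 0, 0, 0.085, 0.001, -0.001, 0, 0.2, 0, 0, 0.097, 0.001, -0.001, 0, 0.2, 0, 0, 0.107, 0.001, -0.001, 0, 0.2, 0, 0, 0.113, 0.001, -0.001, 0, 0.2, 0, 0, 0.117, 0.001, -0.001, 0, 0.2, 0, 0, 0.118, 0.001, -0.001, 0, 0.2, 0, 0, 0.118, 0.001, -0.001, 0]

```text
time_s: 20.05
tcp_pos: [0.5751, 0.1837, 0.1303]
ee_rot: [[0.001, -1.0, -0.031], [-0.0, -0.031, 1.0], [-1.0, -0.001, -0.0]]
wrist_force: [1.2, -2.4, 2.7]
gripper_width: 0.11
```

Emit:
move_arm:
  increments: [0, 0, 0, 0, 0, 0, 0.017, 0, 0, 0, 0, 0, 0, 0.017, 0, 0, 0, 0, 0, 0, 0.017, 0, 0, 0, -0.008, 0, 0, 0.017, 0, 0, 0, -0.02, 0, 0, 0.017, 0, 0, 0, -0.04, 0, 0, 0.026, 0, 0, 0, -0.07, 0, 0, 0.026, 0, 0, 0, -0.1, 0, 0, 0.026, 0, 0, 0, -0.12, 0, 0, 0.026, 0, 0, 0, -0.12, 0, 0, 0.026]

```text
time_s: 20.88
tcp_pos: [0.5772, 0.1854, 0.2557]
ee_rot: [[0.011, -0.999, -0.033], [0.005, -0.033, 0.999], [-1.0, -0.011, 0.004]]
wrist_force: [0.6, -0.4, 0.5]
gripper_width: 0.293
```

```bash
python3 kit.py k1d | head -1
```

```text
[0.5772 0.1854 0.2557] yaw -178.1 w 0.293
```

View pics/k1d.png

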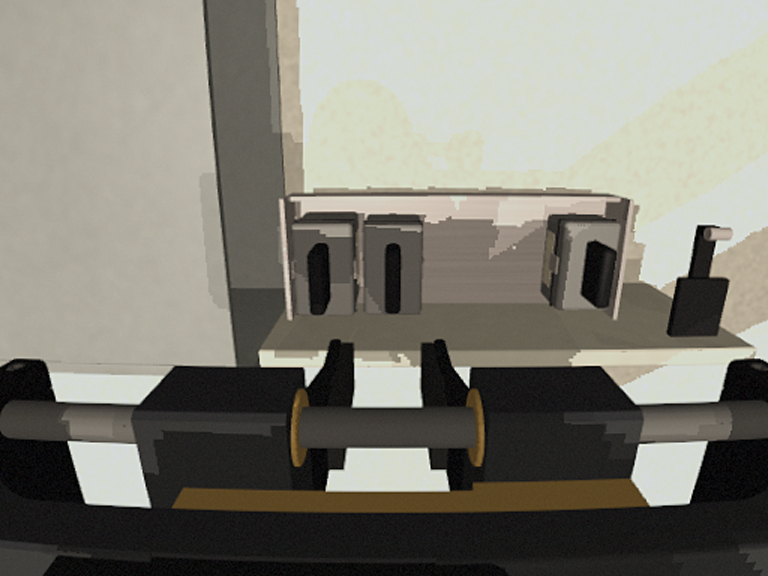

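Emit:
move_arm:
  increments: [65, 0, 0, 0.008, 0.05, -0.45, 0.03, 65, 0, 0, 0.008, 0.05, -0.45, 0.03, 65, 0, 0, 0.008, 0.05, -0.45, 0.03, 65, 0, 0, 0.008, 0.05, -0.45, 0.03, 65, 0, 0, 0.008, 0.05, -0.45, 0.03, 65, 0, 0, 0.008, 0.05, -0.45, 0.03, 65, 0, 0, 0.008, 0.05, -0.45, 0.03, 65, 0, 0, 0.008, 0.05, -0.45, 0.03, 65, 0, 0, 0.008, 0.05, -0.45, 0.03, 65, 0, 0, 0.008, 0.05, -0.45, 0.03, 65, 0, 0, 0.008, 0.05, -0.45, 0.03, 65, 0, 0, 0.008, 0.05, -0.45, 0.03]

```text
time_s: 21.93
tcp_pos: [0.5375, -0.2721, 0.2393]
ee_rot: [[-0.003, -0.446, 0.895], [-0.0, 0.895, 0.446], [-1.0, 0.001, -0.003]]
wrist_force: [0.4, 1.4, -0.0]
gripper_width: 0.348
```

Emit:
move_arm:
  increments: [0, 0, 0, 0, -0.03, -0.02, 0.03, 0, 0, 0, 0, -0.063, -0.039, 0.03, 0, 0, 0, 0, -0.063, -0.039, 0.03, 0, 0, 0, 0, -0.063, -0.039, 0.03]

```text
time_s: 22.27
tcp_pos: [0.5319, -0.3419, 0.2394]
ee_rot: [[-0.002, -0.449, 0.894], [0.001, 0.894, 0.449], [-1.0, 0.002, -0.002]]
wrist_force: [0.3, 0.2, -1.0]
gripper_width: 0.344
```

```bash
python3 kit.py k2; python3 - <<'E'
from h import *
im=r.capture('top'); cv2.imwrite('pics/raw6_top.png',im[...,::-1])
E
```

```text
[ 0.5319 -0.3419  0.2394] yaw 116.67 w 0.344
blob [397.   31.6] [389, 19, 17, 25, 180] [396.1  30.5] [14.1 25.4] 8.7
  yaw long -158.1 ctr at tz [ 0.3414 -0.2879  0.078 ]
blob [422.2  47.9] [415, 28, 17, 41, 349] [422.6  47.9] [11.7 41.6] 7.1
  yaw long -155.0 ctr at tz [ 0.342  -0.2557  0.078 ]
blob [390.6  72.1] [383, 57, 24, 26, 150] [391.1  73.3] [28.6 19.4] 64.4
  yaw long 59.1 ctr at tz [ 0.3776 -0.2711  0.078 ]
blob [254.  149.3] [250, 130, 9, 40, 349] [254.  149.5] [39.  8.] 90.0
  yaw long 26.7 ctr at tz [ 0.5072 -0.3579  0.078 ]
blob [398.  156.1] [385, 138, 29, 39, 559] [398.5 156.8] [18.1 37.3] 23.2
  yaw long -170.9 ctr at tz [ 0.4447 -0.2179  0.078 ]
blob [222.7 232.7] [214, 227, 18, 11, 164] [222.5 232. ] [10. 17.] 90.0
  yaw long 116.8 ctr at tz [ 0.6063 -0.3482  0.078 ]
blob [293.1 232.7] [285, 227, 18, 11, 161] [293.5 232. ] [10. 17.] 90.0
  yaw long 116.5 ctr at tz [ 0.5705 -0.2767  0.078 ]
```

View pics/k2.png

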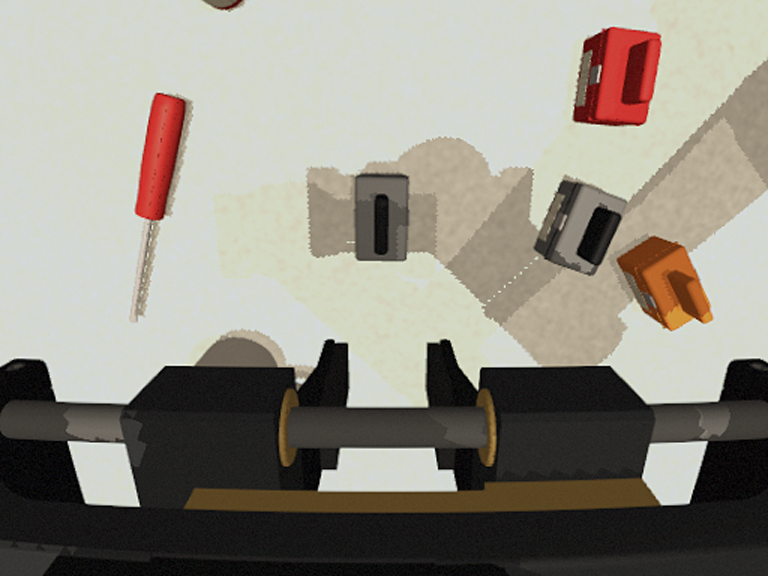

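Kit B is the grey case at (381,218) with the black fin. It isn't orange or red and stands clear of its neighbours, so I'll grasp it.

Emit:
move_arm:
  increments: [0, 0, 0, 0.03, -0.003, -0.029, 0.03, 0, 0, 0, 0.06, -0.003, -0.029, 0.03, 0, 0, 0, 0.09, -0.003, -0.029, 0.03, 0, 0, 0, 0.12, -0.003, -0.029, 0.03, 0, 0, 0, 0.145, -0.003, -0.029, 0.03, 0, 0, 0, 0.16, -0.003, -0.029, 0.03, 0, 0, 0, 0.17, -0.003, -0.029, 0.03, 0, 0, 0, 0.1735, -0.003, -0.029, 0.03, 0, 0, 0, 0.1735, -0.003, -0.029, 0.03]

```text
time_s: 23.12
tcp_pos: [0.5085, -0.3557, 0.0672]
ee_rot: [[-0.001, -0.453, 0.892], [0.0, 0.892, 0.453], [-1.0, 0.001, -0.001]]
wrist_force: [-0.6, -0.6, -0.3]
gripper_width: 0.339
```

Emit:
move_arm:
  increments: [0, 0, 0, 0, 0, 0, 0, 0, 0, 0, 0, 0, 0, 0, 0, 0, 0, 0, 0, 0, 0, 0, 0, 0, 0, 0, 0, 0, 0, 0, 0, 0, 0, 0, 0, 0, 0, 0, 0, 0, 0, 0, 0, 0, 0, -0.02, 0, 0, 0, 0, 0, 0, -0.05, 0, 0, 0, 0, 0, 0, -0.09, 0, 0, 0, 0, 0, 0, -0.13, 0, 0, 0, 0, 0, 0, -0.17, 0, 0, 0, 0, 0, 0, -0.18, 0, 0, 0]

```text
time_s: 24.12
tcp_pos: [0.5105, -0.3584, 0.2555]
ee_rot: [[0.011, -0.452, 0.892], [-0.007, 0.892, 0.452], [-1.0, -0.011, 0.007]]
wrist_force: [1.1, -0.6, 0.3]
gripper_width: 0.112
```

Emit:
move_arm:
  increments: [-65, 0, 0, 0, 0.38, 0.21, 0, -65, 0, 0, 0, 0.38, 0.21, 0, -65, 0, 0, 0, 0.38, 0.21, 0, -65, 0, 0, 0, 0.38, 0.21, 0, -65, 0, 0, 0, 0.38, 0.21, 0, -65, 0, 0, 0, 0.38, 0.21, 0, -65, 0, 0, 0, 0.38, 0.21, 0, -65, 0, 0, 0, 0.38, 0.21, 0, -65, 0, 0, 0, 0.38, 0.21, 0, -65, 0, 0, 0, 0.38, 0.21, 0, -65, 0, 0, 0, 0.38, 0.21, 0, -65, 0, 0, 0, 0.38, 0.21, 0]

```text
time_s: 25.12
tcp_pos: [0.5238, 0.0808, 0.247]
ee_rot: [[-0.0, -0.999, -0.037], [0.001, -0.037, 0.999], [-1.0, 0.0, 0.001]]
wrist_force: [-0.3, 0.2, -1.2]
gripper_width: 0.114
```

Emit:
move_arm:
  increments: [0, 0, 0, 0, -0.004, 0.035, 0, 0, 0, 0, 0, -0.008, 0.07, 0, 0, 0, 0, 0, -0.008, 0.1, 0, 0, 0, 0, 0, -0.008, 0.108, 0, 0, 0, 0, 0, -0.008, 0.108, 0, 0, 0, 0, 0, -0.008, 0.108, 0]

```text
time_s: 25.62
tcp_pos: [0.5281, 0.1847, 0.247]
ee_rot: [[-0.001, -0.999, -0.032], [-0.001, -0.032, 0.999], [-1.0, 0.001, -0.001]]
wrist_force: [-0.1, 0.4, -2.0]
gripper_width: 0.112
```

```bash
python3 kit.py k2c | head -1
```

```text
[0.5281 0.1847 0.247 ] yaw -178.15 w 0.112
```

View pics/k2c.png

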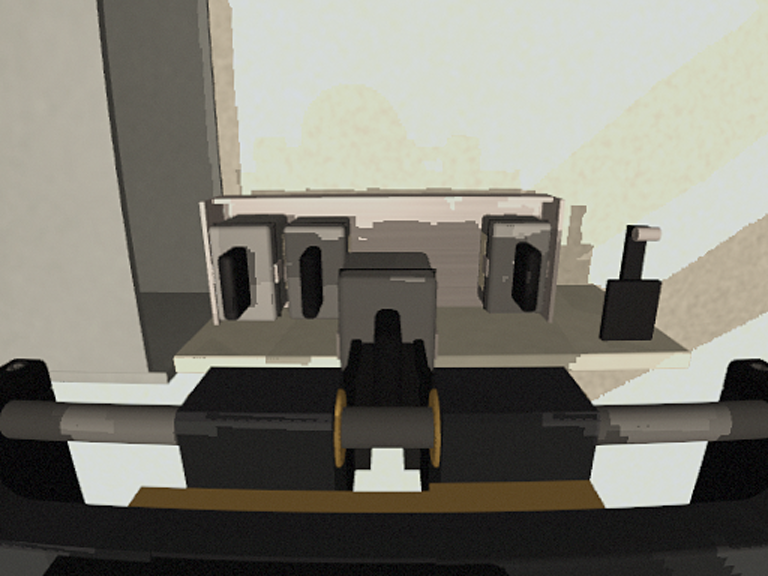

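```bash
python3 - <<'E'
from h import *
C=cam('wrist')
for n,p,z in [('AR_far',(348,232),.11),('AL_far',(284,230),.11),('SL_far',(490,228),.102),('SR_far',(549,226),.102),('SL_near',(488,311),.102),('AL_near',(287,318),.11)]:
    print(n,onz(C,np.array(p)/1.5,z)[0].round(4))
im=r.capture('wrist'); save('k2z',im,(130,120,390,230),3)
E
```

```text
AR_far [0.5531 0.1571 0.11  ]
AL_far [0.5942 0.157  0.11  ]
SL_far [0.4604 0.1529 0.102 ]
SR_far [0.4211 0.1501 0.102 ]
SL_near [0.4562 0.211  0.102 ]
AL_near [0.5942 0.2174 0.11  ]
```

View pics/k2z.png

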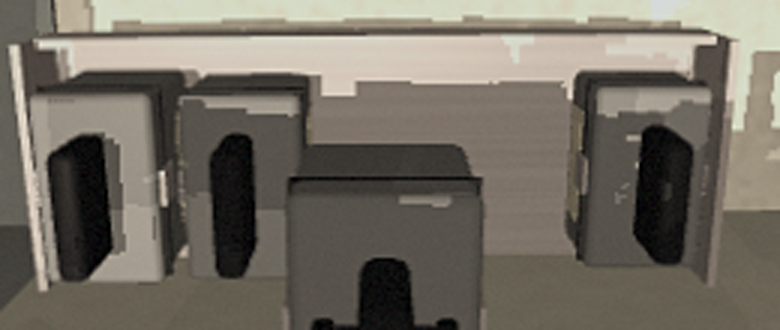

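Emit:
move_arm:
  increments: [0, 0, 0, 0.025, 0, 0, 0, 0, 0, 0, 0.05, 0, 0, 0, 0, 0, 0, 0.07, 0, 0, 0, 0, 0, 0, 0.085, 0, 0, 0, 0, 0, 0, 0.097, 0, 0, 0, 0, 0, 0, 0.107, 0, 0, 0, 0, 0, 0, 0.114, 0, 0, 0, 0, 0, 0, 0.118, 0, 0, 0, 0, 0, 0, 0.1195, 0, 0, 0, 0, 0, 0, 0.1195, 0, 0, 0]

```text
time_s: 26.55
tcp_pos: [0.5289, 0.1846, 0.1302]
ee_rot: [[0.001, -0.999, -0.033], [-0.001, -0.033, 0.999], [-1.0, -0.001, -0.001]]
wrist_force: [-1.8, -3.0, 6.3]
gripper_width: 0.113
```

Emit:
move_arm:
  increments: [0, 0, 0, 0, 0, 0, 0.017, 0, 0, 0, 0, 0, 0, 0.017, 0, 0, 0, 0, 0, 0, 0.017, 0, 0, 0, -0.008, 0, 0, 0.017, 0, 0, 0, -0.02, 0, 0, 0.017, 0, 0, 0, -0.04, 0, 0, 0.026, 0, 0, 0, -0.07, 0, 0, 0.026, 0, 0, 0, -0.1, 0, 0, 0.026, 0, 0, 0, -0.12, 0, 0, 0.026, 0, 0, 0, -0.12, 0, 0, 0.026]

```text
time_s: 27.38
tcp_pos: [0.5311, 0.1866, 0.2543]
ee_rot: [[0.01, -0.999, -0.033], [0.005, -0.033, 0.999], [-1.0, -0.01, 0.004]]
wrist_force: [-0.1, -0.7, 0.4]
gripper_width: 0.292
```

```bash
python3 kit.py k2d | head -1; python3 - <<'E'
from h import *
im=r.capture('top'); save('t7',im,(200,110,380,290),3)
E
```

```text
[0.5311 0.1866 0.2543] yaw -178.1 w 0.292
```

View pics/k2d.png

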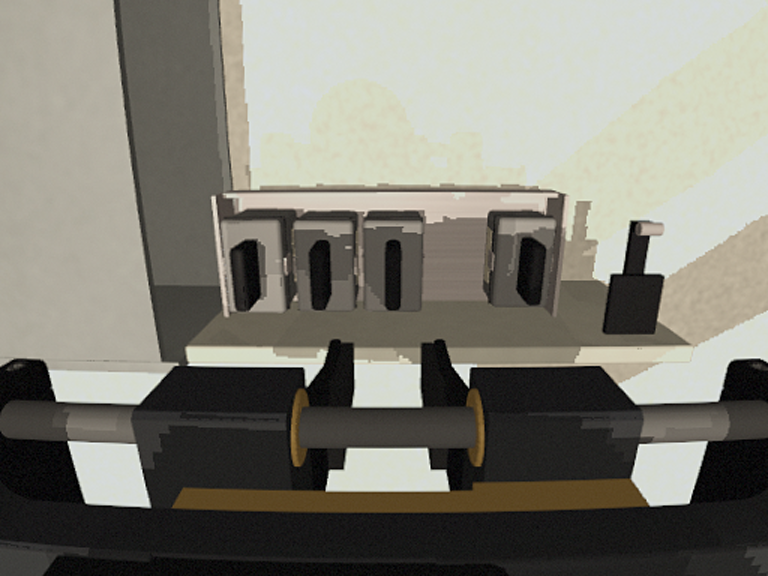

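View pics/t7.png

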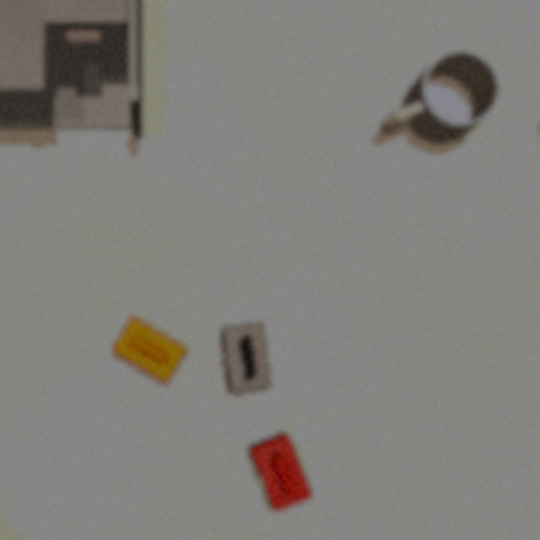

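Emit:
move_arm:
  increments: [84, 0, 0, 0.005, 0.07, -0.39, 0.03, 84, 0, 0, 0.005, 0.07, -0.39, 0.03, 84, 0, 0, 0.005, 0.07, -0.39, 0.03, 84, 0, 0, 0.005, 0.07, -0.39, 0.03, 84, 0, 0, 0.005, 0.07, -0.39, 0.03, 84, 0, 0, 0.005, 0.07, -0.39, 0.03, 84, 0, 0, 0.005, 0.07, -0.39, 0.03, 84, 0, 0, 0.005, 0.07, -0.39, 0.03, 84, 0, 0, 0.005, 0.07, -0.39, 0.03, 84, 0, 0, 0.005, 0.07, -0.39, 0.03, 84, 0, 0, 0.005, 0.07, -0.39, 0.03, 84, 0, 0, 0.005, 0.07, -0.39, 0.03]

```text
time_s: 28.48
tcp_pos: [0.4697, -0.208, 0.2413]
ee_rot: [[-0.004, -0.127, 0.992], [0.001, 0.992, 0.127], [-1.0, 0.001, -0.003]]
wrist_force: [-0.3, 0.7, -0.1]
gripper_width: 0.342
```

Emit:
move_arm:
  increments: [0, 0, 0, 0, 0, 0, 0.03, 0, 0, 0, 0, 0, 0, 0.03]

```text
time_s: 28.65
tcp_pos: [0.4706, -0.2066, 0.242]
ee_rot: [[-0.002, -0.139, 0.99], [0.0, 0.99, 0.139], [-1.0, 0.001, -0.002]]
wrist_force: [-0.1, 0.0, 0.2]
gripper_width: 0.343
```

```bash
python3 kit.py k3
```

```text
[ 0.4706 -0.2066  0.242 ] yaw 97.98 w 0.343
blob [256.5 150.2] [252, 131, 10, 40, 344] [256.5 150.5] [39.  9.] 90.0
  yaw long 8.1 ctr at tz [ 0.443  -0.2115  0.078 ]
blob [ 17.6 183.9] [4, 151, 23, 70, 200] [ 17.3 184.5] [71.8  7. ] 73.8
  yaw long 12.3 ctr at tz [ 0.518  -0.4769  0.078 ]
blob [222.7 232.7] [214, 227, 18, 11, 164] [222.5 232. ] [10. 17.] 90.0
  yaw long 98.1 ctr at tz [ 0.5402 -0.237   0.078 ]
blob [293.1 232.7] [285, 227, 18, 11, 161] [293.5 232. ] [10. 17.] 90.0
  yaw long 97.8 ctr at tz [ 0.529  -0.1571  0.078 ]
```

View pics/k3.png

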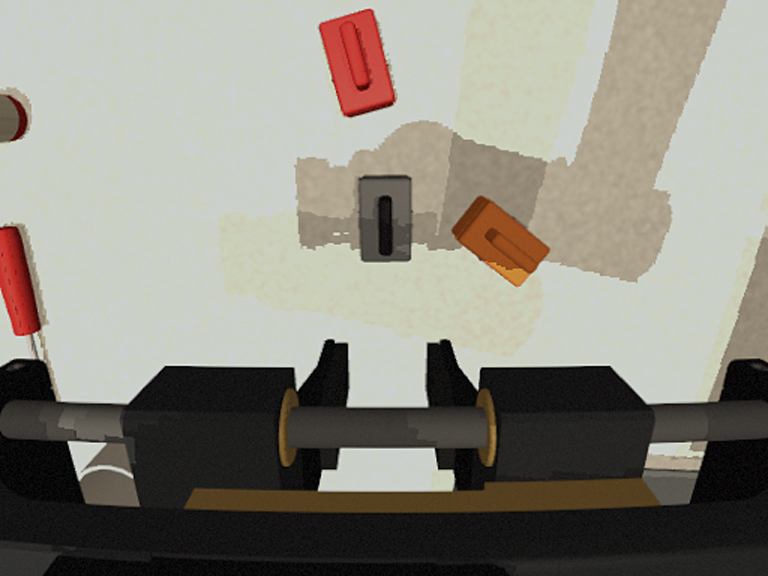

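Kit C is the grey case at (385,218). It lies between the red (357,62) and orange (500,240) look-alikes, and my grasp clears both.

Emit:
move_arm:
  increments: [0, 0, 0, 0.03, -0.001, -0.028, 0.03, 0, 0, 0, 0.06, -0.001, -0.028, 0.03, 0, 0, 0, 0.09, -0.001, -0.028, 0.03, 0, 0, 0, 0.12, -0.001, -0.028, 0.03, 0, 0, 0, 0.145, -0.001, -0.028, 0.03, 0, 0, 0, 0.163, -0.001, -0.028, 0.03, 0, 0, 0, 0.173, -0.001, -0.028, 0.03, 0, 0, 0, 0.176, -0.001, -0.028, 0.03, 0, 0, 0, 0.176, -0.001, -0.028, 0.03]

```text
time_s: 29.45
tcp_pos: [0.4431, -0.2109, 0.0662]
ee_rot: [[-0.002, -0.139, 0.99], [0.0, 0.99, 0.139], [-1.0, 0.001, -0.002]]
wrist_force: [-0.1, -0.9, -0.4]
gripper_width: 0.344
```

Emit:
move_arm:
  increments: [0, 0, 0, 0, 0, 0, 0, 0, 0, 0, 0, 0, 0, 0, 0, 0, 0, 0, 0, 0, 0, 0, 0, 0, 0, 0, 0, 0, 0, 0, 0, 0, 0, 0, 0, 0, 0, 0, 0, 0, 0, 0, 0, 0, 0, -0.02, 0, 0, 0, 0, 0, 0, -0.05, 0, 0, 0, 0, 0, 0, -0.09, 0, 0, 0, 0, 0, 0, -0.13, 0, 0, 0, 0, 0, 0, -0.17, 0, 0, 0, 0, 0, 0, -0.185, 0, 0, 0]

```text
time_s: 30.45
tcp_pos: [0.4455, -0.2122, 0.2581]
ee_rot: [[0.01, -0.137, 0.99], [-0.003, 0.991, 0.137], [-1.0, -0.004, 0.009]]
wrist_force: [0.4, -0.2, -0.9]
gripper_width: 0.113
```

Emit:
move_arm:
  increments: [-84, 0, 0, 0, 0.384, 0.095, 0, -84, 0, 0, 0, 0.384, 0.095, 0, -84, 0, 0, 0, 0.384, 0.095, 0, -84, 0, 0, 0, 0.384, 0.095, 0, -84, 0, 0, 0, 0.384, 0.095, 0, -84, 0, 0, 0, 0.384, 0.095, 0, -84, 0, 0, 0, 0.384, 0.095, 0, -84, 0, 0, 0, 0.384, 0.095, 0, -84, 0, 0, 0, 0.384, 0.095, 0, -84, 0, 0, 0, 0.384, 0.095, 0, -84, 0, 0, 0, 0.384, 0.095, 0, -84, 0, 0, 0, 0.384, 0.095, 0]

```text
time_s: 31.45
tcp_pos: [0.4846, 0.1835, 0.251]
ee_rot: [[-0.002, -0.999, -0.04], [-0.001, -0.04, 0.999], [-1.0, 0.002, -0.001]]
wrist_force: [-0.6, -1.0, -1.5]
gripper_width: 0.11
```

Emit:
move_arm:
  increments: [0, 0, 0, 0, 0, 0, 0, 0, 0, 0, 0, 0, 0, 0]

```text
time_s: 31.62
tcp_pos: [0.4847, 0.1819, 0.2515]
ee_rot: [[-0.001, -1.0, -0.03], [-0.0, -0.03, 1.0], [-1.0, 0.001, -0.0]]
wrist_force: [0.0, -0.5, -1.3]
gripper_width: 0.109
```

```bash
python3 kit.py k3c | head -1;python3 - <<'E'
from h import *
im=cv2.cvtColor(cv2.imread('pics/k3c.png'),cv2.COLOR_BGR2RGB); im=cv2.resize(im,(512,384),interpolation=cv2.INTER_AREA)
save('k3z',im,(100,120,360,240),3)
E
```

```text
[0.4847 0.1819 0.2515] yaw -178.29 w 0.109
```

View pics/k3z.png

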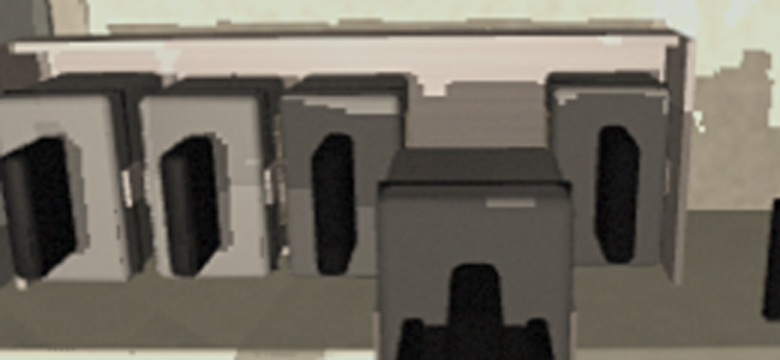

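```bash
python3 - <<'E'
from h import *
C=cam('wrist')
q=lambda p:np.array(p,float)/3+[99.8,119.8]
for n,p,z in [('BR_far',(404,95),.11),('BL_far',(282,95),.11),('BL_near',(288,275),.11),('SL_far',(553,95),.102),('SR_far',(667,92),.102),('SL_near',(553,263),.102),('SR_near',(660,265),.102)]:
    print(n,onz(C,q(p),z)[0].round(4))
E
```

```text
BR_far [0.5077 0.1523 0.11  ]
BL_far [0.5474 0.1533 0.11  ]
BL_near [0.5473 0.2159 0.11  ]
SL_far [0.4587 0.1523 0.102 ]
SR_far [0.4207 0.15   0.102 ]
SL_near [0.4555 0.2117 0.102 ]
SR_near [0.4176 0.2114 0.102 ]
```

Emit:
move_arm:
  increments: [0, 0, 0, 0.025, 0.002, 0.001, 0, 0, 0, 0, 0.05, 0.002, 0.001, 0, 0, 0, 0, 0.065, 0.002, 0.001, 0, 0, 0, 0, 0.078, 0.002, 0.001, 0, 0, 0, 0, 0.09, 0.002, 0.001, 0, 0, 0, 0, 0.102, 0.002, 0.001, 0, 0, 0, 0, 0.112, 0.002, 0.001, 0, 0, 0, 0, 0.119, 0.002, 0.001, 0, 0, 0, 0, 0.122, 0.002, 0.001, 0, 0, 0, 0, 0.1235, 0.002, 0.001, 0, 0, 0, 0, 0.1235, 0.002, 0.001, 0]

```text
time_s: 32.58
tcp_pos: [0.4834, 0.1826, 0.1298]
ee_rot: [[0.001, -0.999, -0.032], [-0.001, -0.032, 0.999], [-1.0, -0.001, -0.001]]
wrist_force: [-0.6, -1.9, 4.3]
gripper_width: 0.113
```

Emit:
move_arm:
  increments: [0, 0, 0, 0, 0, 0, 0.017, 0, 0, 0, 0, 0, 0, 0.017, 0, 0, 0, 0, 0, 0, 0.017, 0, 0, 0, -0.008, 0, 0, 0.017, 0, 0, 0, -0.02, 0, 0, 0.017, 0, 0, 0, -0.04, 0, 0, 0.026, 0, 0, 0, -0.07, 0, 0, 0.026, 0, 0, 0, -0.1, 0, 0, 0.026, 0, 0, 0, -0.12, 0, 0, 0.026, 0, 0, 0, -0.14, 0, 0, 0.026, 0, 0, 0, -0.14, 0, 0, 0.026]

```text
time_s: 33.5
tcp_pos: [0.4854, 0.184, 0.274]
ee_rot: [[0.009, -0.999, -0.033], [0.005, -0.033, 0.999], [-1.0, -0.009, 0.004]]
wrist_force: [0.7, 0.5, 0.1]
gripper_width: 0.299
```

```bash
python3 kit.py k3d | head -1; python3 - <<'E'
from h import *
im=r.capture('side'); save('s8',im,(100,200,300,330),4)
E
```

```text
[0.4854 0.184  0.274 ] yaw -178.11 w 0.299
```

View pics/k3d.png

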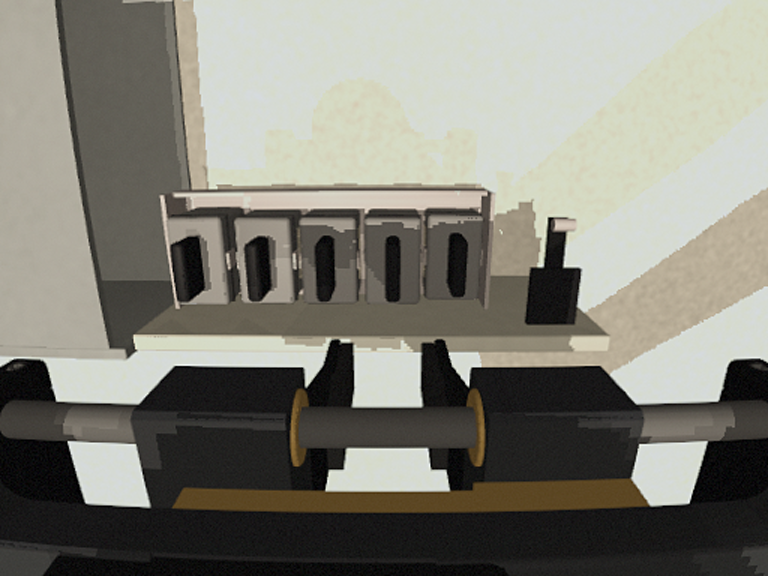

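View pics/s8.png

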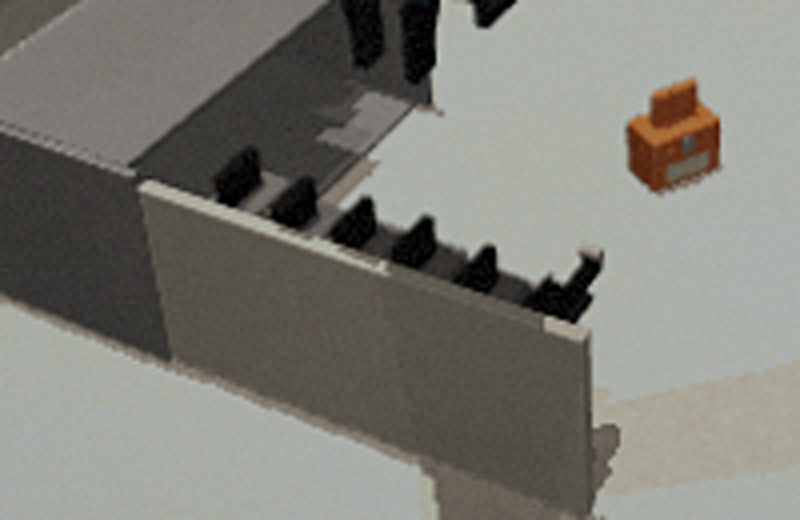

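All five cases stand in order, hinge to free end: large, three mediums, small. Next I'll close the fingers and go round to the door's outer face.

Emit:
move_arm:
  increments: [0, 0, 0, 0, 0.03, 0.03, 0, 0, 0, 0, 0, 0.06, 0.06, 0, 0, 0, 0, 0, 0.09, 0.09, 0, 0, 0, 0, 0, 0.111, 0.12, 0, 0, 0, 0, 0, 0.111, 0.12, 0, 0, 0, 0, 0, 0.111, 0.12, 0, 0, 0, 0, 0.03, 0.111, 0.12, 0, 0, 0, 0, 0.06, 0.111, 0.12, 0, 0, 0, 0, 0.09, 0.111, 0.12, 0, 0, 0, 0, 0.12, 0.111, 0.12, 0, 0, 0, 0, 0.145, 0.111, 0.12, 0, 0, 0, 0, 0.145, 0.111, 0.12, 0]

```text
time_s: 34.6
tcp_pos: [0.3663, 0.2948, 0.1182]
ee_rot: [[-0.008, -1.0, -0.029], [-0.01, -0.029, 1.0], [-1.0, 0.008, -0.01]]
wrist_force: [-0.3, -0.9, -0.8]
gripper_width: 0.006
```

```bash
python3 - <<'E'
from h import *
hg=np.array([.6605,.234]);a0=np.deg2rad(1.6)
def co(th,rad=.29,over=0):
    d=-(6e-3+.015*abs(np.cos(th))+.0095*abs(np.sin(th)))+over
    b=a0-th;X=np.array([np.cos(b),np.sin(b)]);Y=np.array([-np.sin(b),np.cos(b)])
    return hg+X*d-Y*rad
s=r.sense();print(s['tcp_pos'],s['gripper_width'],np.round(s['joints'],1))
ty=np.array([-.9995,-.032]);tz=np.array([-.032,.9995])
ths=[1.58,1.57,1.55,1.53,1.5,1.47,1.44,1.4,1.36,1.32,1.28,1.24]+list(np.arange(1.20,.75,-.04))+list(np.arange(.72,.27,-.04))+[.24,.2,.17,.14,.11,.08]
p=np.array(s['tcp_pos'][:2])
for i in range(0,len(ths),12):
    print('--')
    for t in ths[i:i+12]:
        d=co(t)-p; print(round(t,2),round(d@ty,3),round(d@tz,3))
    p=co(ths[min(i+11,len(ths)-1)])
print(co(.08),co(0))
E
```

```text
[0.36633727 0.29478147 0.11816576] 0.006059665311360136 [ 58.6  14.4 -29.1  -0.1 -47.2 -56.9]
--
1.58 -0.002 -0.051
1.57 -0.002 -0.054
1.55 -0.002 -0.059
1.53 -0.002 -0.065
1.5 -0.002 -0.073
1.47 -0.002 -0.081
1.44 -0.002 -0.09
1.4 -0.003 -0.101
1.36 -0.004 -0.112
1.32 -0.006 -0.123
1.28 -0.008 -0.134
1.24 -0.011 -0.144
--
1.2 -0.003 -0.011
1.16 -0.007 -0.021
1.12 -0.01 -0.032
1.08 -0.015 -0.042
1.04 -0.019 -0.053
1.0 -0.025 -0.063
0.96 -0.03 -0.073
0.92 -0.036 -0.082
0.88 -0.042 -0.092
0.84 -0.049 -0.101
0.8 -0.056 -0.11
0.76 -0.063 -0.119
--
0.72 -0.008 -0.008
0.68 -0.016 -0.017
0.64 -0.024 -0.024
0.6 -0.033 -0.032
0.56 -0.042 -0.039
0.52 -0.052 -0.046
0.48 -0.062 -0.052
0.44 -0.072 -0.059
0.4 -0.082 -0.064
0.36 -0.092 -0.069
0.32 -0.103 -0.074
0.28 -0.114 -0.079
--
0.24 -0.011 -0.004
0.2 -0.023 -0.007
0.17 -0.031 -0.01
0.14 -0.04 -0.012
0.11 -0.049 -0.014
0.08 -0.057 -0.015
[ 0.62372337 -0.05447679] [ 0.64760546 -0.05647329]
```

Emit:
move_arm:
  increments: [0, 0, 0, -0.005, -0.002, -0.02, 0, 0, 0, 0, -0.005, -0.002, -0.038, 0, 0, 0, 0, -0.005, -0.002, -0.048, 0, 0, 0, 0, -0.005, -0.002, -0.055, 0, 0, 0, 0, -0.005, -0.002, -0.063, 0, 0, 0, 0, -0.005, -0.002, -0.072, 0, 0, 0, 0, -0.005, -0.002, -0.081, 0, 0, 0, 0, -0.005, -0.002, -0.09, 0, 0, 0, 0, -0.005, -0.003, -0.101, 0, 0, 0, 0, -0.005, -0.004, -0.112, 0, 0, 0, 0, -0.005, -0.006, -0.123, 0, 0, 0, 0, -0.005, -0.008, -0.134, 0]

```text
time_s: 35.6
tcp_pos: [0.3808, 0.1645, 0.1285]
ee_rot: [[-0.0, -0.999, -0.032], [-0.0, -0.032, 0.999], [-1.0, 0.0, -0.0]]
wrist_force: [1.5, 1.2, -1.5]
gripper_width: 0.006
```

```bash
python3 - <<'E'
from h import *
im=r.capture('side'); save('s9',im,(100,200,300,330),4); print(r.sense()['wrist_force'],r.sense()['tcp_pos'])
E
```

```text
[-6.59894896e-04 -2.10212231e+00  4.60353486e-01] [0.38024648 0.16286083 0.12825739]
```

View pics/s9.png

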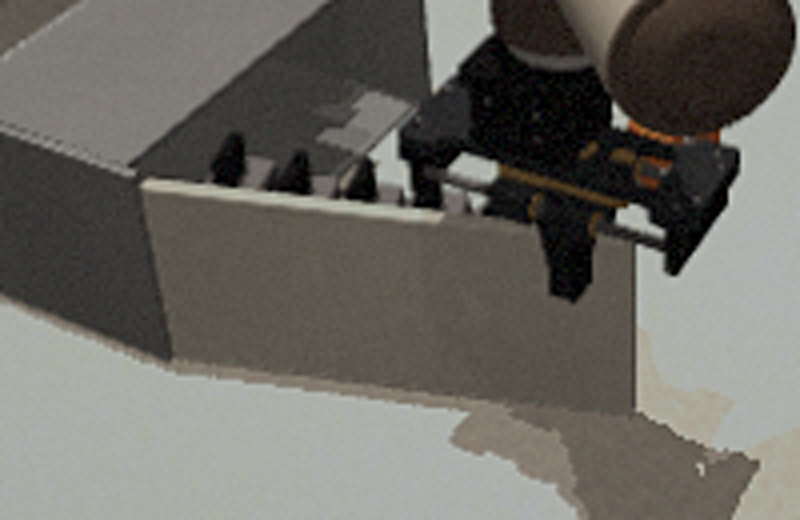

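Emit:
move_arm:
  increments: [0, 0, 0, 0, -0.003, -0.01, 0, 0, 0, 0, 0, -0.006, -0.021, 0, 0, 0, 0, 0, -0.01, -0.031, 0, 0, 0, 0, 0, -0.013, -0.042, 0, 0, 0, 0, 0, -0.018, -0.052, 0, 0, 0, 0, 0, -0.022, -0.063, 0, 0, 0, 0, 0, -0.028, -0.073, 0, 0, 0, 0, 0, -0.033, -0.083, 0, 0, 0, 0, 0, -0.039, -0.092, 0, 0, 0, 0, 0, -0.045, -0.102, 0, 0, 0, 0, 0, -0.052, -0.111, 0, 0, 0, 0, 0, -0.059, -0.12, 0]

```text
time_s: 36.65
tcp_pos: [0.4437, 0.0467, 0.1284]
ee_rot: [[-0.001, -0.999, -0.032], [-0.0, -0.032, 0.999], [-1.0, 0.001, -0.0]]
wrist_force: [0.0, 2.4, 0.1]
gripper_width: 0.006
```

Emit:
move_arm:
  increments: [0, 0, 0, 0, -0.007, -0.009, 0, 0, 0, 0, 0, -0.015, -0.017, 0, 0, 0, 0, 0, -0.023, -0.026, 0, 0, 0, 0, 0, -0.031, -0.033, 0, 0, 0, 0, 0, -0.04, -0.041, 0, 0, 0, 0, 0, -0.049, -0.048, 0, 0, 0, 0, 0, -0.059, -0.055, 0, 0, 0, 0, 0, -0.069, -0.061, 0, 0, 0, 0, 0, -0.079, -0.068, 0, 0, 0, 0, 0, -0.089, -0.073, 0, 0, 0, 0, 0, -0.099, -0.078, 0, 0, 0, 0, 0, -0.11, -0.083, 0]

```text
time_s: 37.65
tcp_pos: [0.5569, -0.0323, 0.1284]
ee_rot: [[-0.0, -0.999, -0.032], [0.0, -0.032, 0.999], [-1.0, 0.0, 0.0]]
wrist_force: [-0.3, 1.3, 0.5]
gripper_width: 0.005
```

Emit:
move_arm:
  increments: [0, 0, 0, 0, -0.011, -0.005, 0, 0, 0, 0, 0, -0.022, -0.009, 0, 0, 0, 0, 0, -0.034, -0.012, 0, 0, 0, 0, 0, -0.042, -0.015, 0, 0, 0, 0, 0, -0.051, -0.017, 0]

```text
time_s: 38.07
tcp_pos: [0.6082, -0.0476, 0.1283]
ee_rot: [[-0.001, -0.999, -0.032], [0.0, -0.032, 0.999], [-1.0, 0.001, 0.0]]
wrist_force: [-1.6, 1.2, -0.1]
gripper_width: 0.003
```

```bash
python3 - <<'E'
from h import *
im=r.capture('side'); save('s10',im,(70,130,330,300),3); print(np.round(r.sense()['wrist_force'],1),r.sense()['tcp_pos'])
E
```

```text
[1.9 0.7 0.9] [ 0.61012481 -0.04770028  0.12840156]
```

View pics/s10.png

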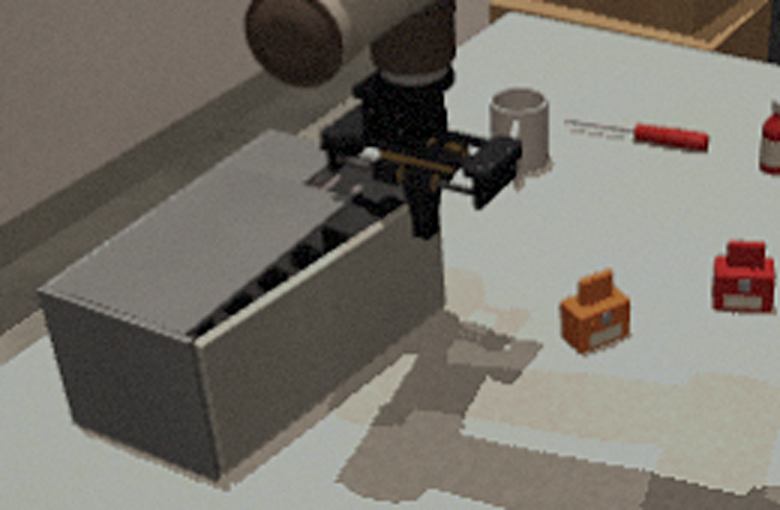

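Emit:
move_arm:
  increments: [0, 0, 0, 0, -0.008, -0.002, 0, 0, 0, 0, 0, -0.015, -0.003, 0, 0, 0, 0, 0, -0.021, -0.004, 0, 0, 0, 0, 0, -0.026, -0.005, 0, 0, 0, 0, 0, -0.03, -0.006, 0, 0, 0, 0, 0, -0.034, -0.006, 0, 0, 0, 0, 0, -0.037, -0.006, 0, 0, 0, 0, 0, -0.039, -0.006, 0, 0, 0, 0, 0, -0.041, -0.006, 0, 0, 0, 0, 0, -0.041, -0.006, 0]

```text
time_s: 38.95
tcp_pos: [0.6498, -0.0518, 0.1287]
ee_rot: [[0.002, -0.999, -0.033], [-0.0, -0.033, 0.999], [-1.0, -0.002, -0.0]]
wrist_force: [0.8, 0.3, -0.9]
gripper_width: 0.004
```

Emit:
move_arm:
  increments: [0, 0, 0, 0, -0.002, 0, 0, 0, 0, 0, 0, -0.003, 0, 0, 0, 0, 0, 0, -0.004, 0, 0, 0, 0, 0, 0, -0.004, 0, 0]

```text
time_s: 39.28
tcp_pos: [0.6524, -0.0519, 0.1288]
ee_rot: [[-0.001, -0.999, -0.032], [-0.0, -0.032, 0.999], [-1.0, 0.001, -0.0]]
wrist_force: [-3.0, -0.1, 2.5]
gripper_width: 0.001
```

```bash
python3 - <<'E'
from h import *
im=r.capture('side'); save('s11',im,(70,130,330,300),3); print(np.round(r.sense()['wrist_force'],1),r.sense()['tcp_pos'])
im=r.capture('wrist'); save('w11',im,s=1.5)
E
```

```text
[-3.4  1.2  2.1] [ 0.65244228 -0.05186794  0.12876216]
```

View pics/w11.png

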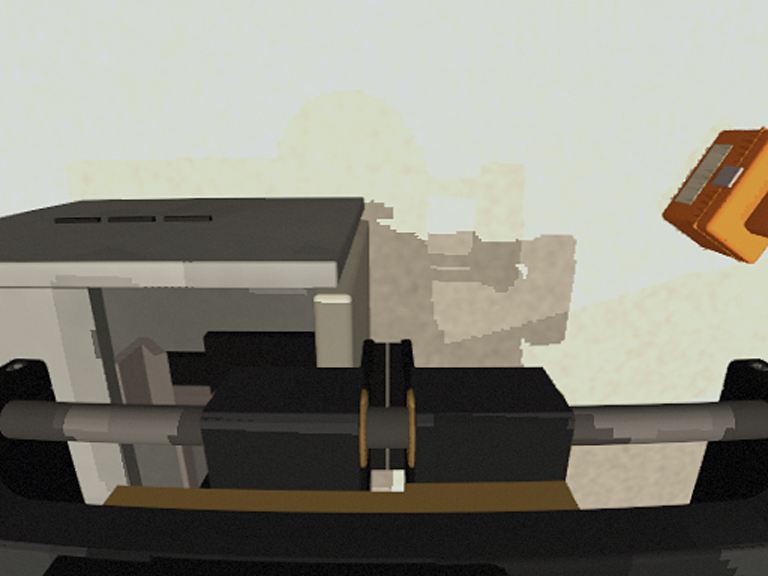

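View pics/s11.png

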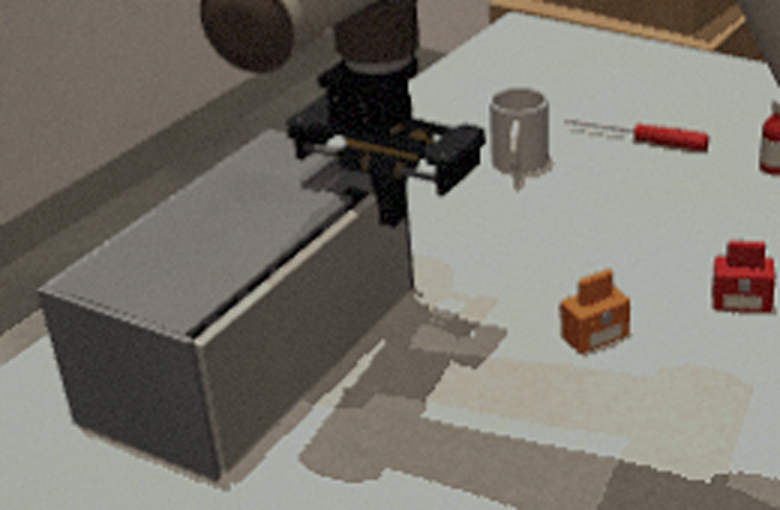

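Emit:
move_arm:
  increments: [0, 0, 0, 0, -0.001, 0, 0, 0, 0, 0, 0, -0.002, 0, 0, 0, 0, 0, 0, -0.003, 0, 0, 0, 0, 0, 0, -0.003, 0, 0]

```text
time_s: 39.72
tcp_pos: [0.6525, -0.0519, 0.1287]
ee_rot: [[-0.008, -0.999, -0.032], [-0.001, -0.032, 0.999], [-1.0, 0.008, -0.0]]
wrist_force: [-10.4, 1.7, 6.5]
gripper_width: -0.003
```

Emit:
move_arm:
  increments: [0, 0, 0, 0, -0.001, 0, 0, 0, 0, 0, 0, -0.002, 0, 0, 0, 0, 0, 0, -0.003, 0, 0, 0, 0, 0, 0, -0.003, 0, 0]

```text
time_s: 40.05
tcp_pos: [0.6525, -0.0519, 0.1287]
ee_rot: [[-0.015, -0.999, -0.032], [-0.001, -0.032, 0.999], [-1.0, 0.015, -0.0]]
wrist_force: [-17.4, 2.5, 11.8]
gripper_width: 0.003
```

Emit:
move_arm:
  increments: [0, 0, 0, 0, 0.004, 0, 0, 0, 0, 0, 0, 0.01, 0, 0, 0, 0, 0, 0, 0.03, 0, 0, 0, 0, 0, -0.02, 0.05, 0, 0, 0, 0, 0, -0.06, 0.08, 0, 0, 0, 0, 0, -0.1, 0.1, 0.03, 0, 0, 0, 0, -0.1, 0.1, 0.06, 0, 0, 0, 0, -0.1, 0.1, 0.1, 0, 0, 0, 0, -0.1, 0.1, 0.1, 0]

```text
time_s: 40.8
tcp_pos: [0.5569, 0.0505, 0.2308]
ee_rot: [[0.008, -0.999, -0.038], [0.004, -0.038, 0.999], [-1.0, -0.008, 0.003]]
wrist_force: [-0.1, -0.7, -0.8]
gripper_width: 0.006
```

```bash
python3 - <<'E'
from h import *
im=r.capture('side'); save('s12',im,(70,130,330,300),3); print(np.round(r.sense()['wrist_force'],1),r.sense()['tcp_pos'])
im=r.capture('wrist'); save('w12',im,s=1.5)
im=r.capture('top'); cv2.imwrite('pics/raw12_top.png',im[...,::-1]); save('t12',im,(110,70,260,170),5)
E
```

```text
[ 0.2  0.2 -0.2] [0.55645929 0.04850628 0.22973287]
```

View pics/w12.png

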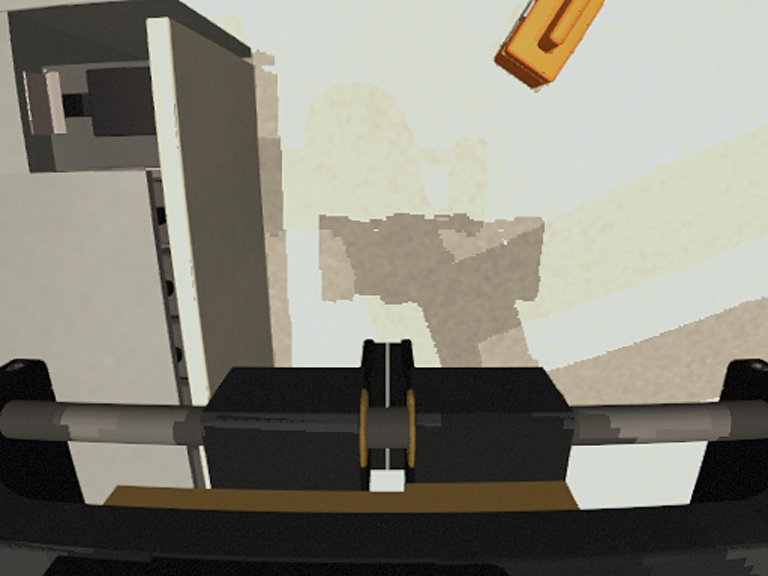

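View pics/t12.png

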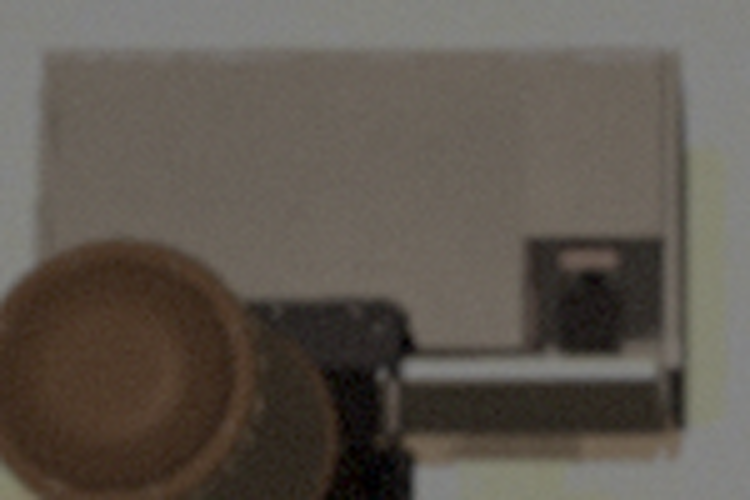

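View pics/s12.png

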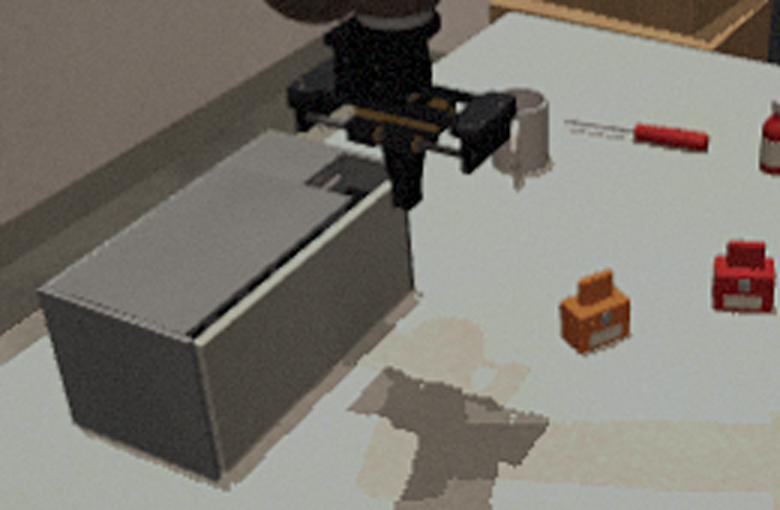

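```bash
python3 - <<'E'
from h import *
a=cv2.imread('pics/raw_top.png',0).astype(float);b=cv2.imread('pics/raw12_top.png',0).astype(float)
d=(b-a)[110:160,200:250]; print('mean abs diff cutout',np.abs(d).mean(),np.abs(d).max(), 'noise ref',np.abs((b-a)[85:110,140:230]).mean())
# sub-window: column profile of door edge
for c in (215,222,230): print(a[138:152,c-3:c+4].mean(1).round(0),b[138:152,c-3:c+4].mean(1).round(0))
s=r.sense();C=cam('wrist',s); im=r.capture('wrist'); save('w13',im,(0,0,170,140),4.5)
hg=np.array([.6605,.234]);aa=np.deg2rad(1.6);X=np.array([np.cos(aa),np.sin(aa)]);Y=np.array([-X[1],X[0]])
for th in (0,.02):
  bb=aa-th;X=np.array([np.cos(bb),np.sin(bb)]);Y=np.array([-X[1],X[0]])
  for z in (.136,.126,.118):
    P=[np.r_[hg+X*x+Y*y,z] for x,y in ((.008,-.271),(.048,-.271),(.048,-.305),(.008,-.305))]
    print(th,z,(proj(C,P)*4.5).round(0).tolist())
P=[np.r_[hg+X*x-Y*.325,.15] for x in(-.006,.006)]
E
```

```text
mean abs diff cutout 4.6384 19.0 noise ref 4.947555555555556
[ 65.  62.  69.  92. 112. 121. 117.  98.  68.  46.  38.  39.  39.  38.] [ 69.  63.  70.  95. 118. 126. 124. 103.  71.  46.  43.  41.  42.  41.]
[ 36.  47.  65.  93. 112. 121. 117.  95.  66.  41.  38.  41.  37.  39.] [ 38.  49.  70.  97. 120. 127. 123. 100.  69.  45.  41.  41.  42.  39.]
[ 30.  31.  53.  86. 111. 121. 116.  95.  63.  41.  37.  40.  38.  39.] [ 29.  32.  55.  91. 117. 126. 123. 100.  67.  45.  41.  41.  41.  41.]
0 0.136 [[486.0, 414.0], [273.0, 420.0], [247.0, 219.0], [466.0, 209.0]]
0 0.126 [[512.0, 415.0], [305.0, 420.0], [281.0, 226.0], [493.0, 217.0]]
0 0.118 [[531.0, 415.0], [329.0, 420.0], [306.0, 232.0], [513.0, 223.0]]
0.02 0.136 [[516.0, 413.0], [300.0, 414.0], [279.0, 212.0], [501.0, 207.0]]
0.02 0.126 [[540.0, 413.0], [332.0, 414.0], [312.0, 219.0], [526.0, 215.0]]
0.02 0.118 [[559.0, 414.0], [355.0, 414.0], [337.0, 225.0], [545.0, 221.0]]
```

View pics/w13.png

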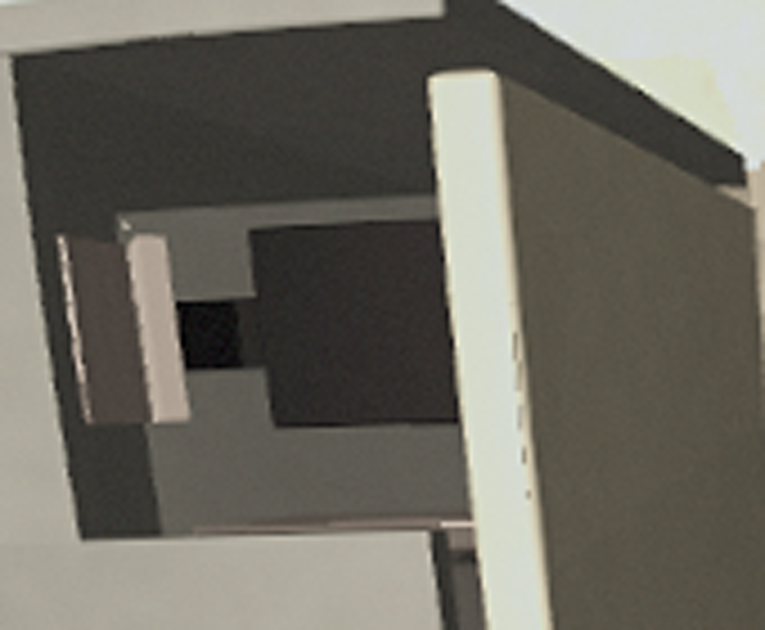

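The tab's edge at (250,230)–(272,425) in the w13 crop matches "door shut, catch up". The prediction is (247,219)–(273,420). I'll check the bystanders once more, then hand in.

```bash
python3 - <<'E'
from h import *
a=cv2.imread('pics/raw_top.png',0).astype(float);b=cv2.imread('pics/raw12_top.png',0).astype(float)
for n,(x0,y0,x1,y1) in dict(mug=(322,120,370,162),driver=(376,145,402,218),bottle=(382,235,412,258),orange=(234,212,266,242),red=(280,250,308,284)).items():
    w=cv2.blur(b-a,(3,3))[y0:y1,x0:x1]; print(n,np.abs(w).mean().round(1),np.abs(w).max().round(1))
r.finish_job(); print('done')
E
```

```text
mug 5.2 7.6
driver 5.4 7.8
bottle 6.5 19.0
orange 5.5 7.8
red 5.4 13.7
the job is handed in; nothing more can be done
done
```

The job is handed in at about 41 s of robot time: all three medium cases are on the rack, the door is shut and the catch has sprung up.

**What I did**
- I pressed the catch down through the roof cut-out with the closed fingers while drawing the door outwards, then swung it to about 90°.
- I parted the two cases on the rack to its ends. The large one went to the hinge side and the small one to the free side.
- I placed the three grey medium cases between them. From the hinge outwards the row runs large, medium, medium, medium, small.
- I pushed the door shut from outside until it met a hard stop at about 17 N, then moved the arm clear.

**Last checks**
- **Door and catch:** the door edge and the cut-out in the top view match the start picture to within noise. In the wrist view the tab is where it should be with the door at 0 and the catch up.
- **Row:** all five cases stood upright just before I closed the door. After closing, only some of the fins show through the door gap, so I could not see the whole row again.
- **Mug and screwdriver:** the top view shows no change. The orange look-alike is also unchanged.
- **Bottle and red look-alike:** small areas there changed somewhat in brightness, by up to 19 and 14 grey levels against a general 5. The arm's shadow had moved and the arm was never near either, so I took this as lighting and did not look closer.
- **Not tested:** I did not pull on the shut door to prove the catch holds.

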